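Set up the slide staining station

ROBOT

A 6-joint arm with a two-finger parallel gripper is mounted at the origin on the work surface. World frame = base frame: x ahead of the robot, y to its left, z up, the work surface at z = 0. Lengths are in m, angles in rad, forces in N, time in s.
With the tool pointing down it reaches from about 0.3 to 0.775 m from the base axis. Payload 14.6 kg.
Tool frame: the origin (TCP) lies midway between the tips of the shut fingers; the grasp point (between the pads) lies 19 mm behind it (ctrl.grip_depth is the z of the grasp point in the tool frame, in m); z points along the fingers, y is the line along which they close (so a half turn about z gives the same grasp; the last joint's range is limited). The gripper opens to 94 mm and grips with 3 to 60 N. Pads are 16 mm wide; open, the fingers measure 119 mm over their backs; the gripper's body (75 mm by 177 mm) begins 78 mm behind the grasp point.
Start: joints at [-1.236, 0.3, 1.521, -0, 1.321, -0.067], TCP at [0.215, -0.506, 0.205] pointing down, gripper open.
Joint ranges: [-3.03, 3.03], [-0.79, 2.21], [0.23, 2.52], [-1.04, 4.18], [0, 3.07], [-2.55, 2.55]. Speed limits (rad/s): [2.22, 2.22, 2.57, 3.14, 3.14, 3.14].

INTERFACE

Orientations are given as [roll, pitch, yaw] about the fixed x, y, z axes, in that order (R = Rz(yaw) Ry(pitch) Rx(roll)).
In Python, from station import ctrl gives the robot as it stands. The module is installed in compiled form; this text tells all that it offers.
- The arm moves only by the tool carry_out, never from a script. Its argument "commands" is a list of rows, each a list of 3 entries, a list of its own where there are three numbers: the closure, from 0 (fully open) to 1 (shut), then the shift along the tool's x, y, z in mm, then the turn, a rotation vector about the tool's x, y, z in rad. In form: [[gripper, [tx, ty, tz], [wx, wy, wz]], ...]. A call has 1 to 10 rows; each row shifts and turns the commanded pose from where the row before left it, along the tool's axes as they then stand; what a row does not reach is not made up. A row lasts 1/8 s, in which the tool goes at most 62.5 mm and 10.7 degrees, less where a joint would pass 70% of its speed; a pose out of reach is approached as far as the arm can. A call with a gripper value outside its range is refused whole. The fingers move at their own pace and stop on an object; "squeeze" is the grip in N (left out, the last holds). Time passes only in rows, so rows that do not move let the fingers close. It gives the time, the measured TCP pose, the force, the opening and the grip force at its end, in the units of the state.
- ctrl.get_obs(): the state, without advancing time (a new reading comes with each control period).
- ctrl.camera(name): name is "side" or "top"; returns a dict with "img" (480x640x3 uint8, blue, green, red), "camera_matrix" (3x3 intrinsics, pixels), "rvec" (rotation vector, rad) and "tvec" (3), from world to camera coordinates, as OpenCV has them. Camera axes: x right, y down, z forward; pixel columns grow to the right and rows downward; lengths in m; the calibration is good to about 2 mm. A picture is of the moment at which its call begins. There is no depth.
- ctrl.hand_in(): hands the job in; it is judged then, once.
Trained networks look in the newest picture that a camera, given by its name, has taken for a name from the list of things; names that differ only in an ending like _2 or _b are one class to them, and where a whole thing is asked for, a point or a joint stands for the part that bears it (a point fixed in the world has none). Each returns a list of dicts, best first, with "score" (0 to 1); they miss things now and then, are a little off and sometimes report something else, mostly with a low value. They report only what shows in the picture. A call takes as long as a camera call. They do not tell look-alikes from the thing itself.
- ctrl.outline_of(thing, camera): "region" (480x640 bool, what is visible of it).
- ctrl.place_of(thing, camera): "at" ([x, y, z] in m, in world coordinates, good to about 4 mm: a listed point, or the origin of a listed thing).
The state is a dict: "time_s": time; "qpos": joint angles; "joint_vel": joint speeds; "tau": joint torques, N m; "ee_pos": TCP position; "eef_rot": TCP orientation; "force": force on the tool from outside, world axes, zero at the start; "moment": the same for the moment, N m; "grip_width": finger opening in m; "grip_force": force on a finger pad.
Only numpy, scipy, OpenCV 4.12 (cv2) and the standard library are available. Lean on these libraries where they do the work, as an engineer would, in place of code of your own. Each camera call takes 0.05 s, during which the arm holds its last target. There are 200 camera calls.

TASK

Set up the staining station: lay the two long steel bars across the large trough and the two short ones across the small trough, one bar in each facing pair of notches and centred so that it sticks out evenly on both sides. Last of all, when all four bars lie in place, stand the slide rack upright on the two long bars, in the middle of the large trough, with its length across the bars. Set things down rather than dropping them, and leave the jar, the bottle and the flask standing where they are.

Things in the scene. Friction and masses are not known exactly. Their poses are not given: they have to be found in the camera images.
- big_trough: the large grey open trough, dark floor, fixed to the bench: 130 mm along x, 180 mm along y, 47 mm high. Bars lie along its y. Each of its two 8 mm walls at y = +-86 mm has two notches in its top, 28 mm wide, 7 mm deep, centred at x = +35 and -35 mm, notch floor 40 mm above the bench; a long bar in facing notches sticks out 15 mm each side. Origin: centre of its underside.
- small_trough: the small grey open trough, dark floor, fixed to the bench: 130 mm along x, 100 mm along y, 47 mm high. Bars lie along its y. Each of its two 8 mm walls at y = +-46 mm has two notches in its top, 28 mm wide, 7 mm deep, centred at x = +35 and -35 mm, notch floor 40 mm above the bench; a short bar in facing notches sticks out 15 mm each side. Origin: centre of its underside.
- long_bar_a: one of two equal long plain dark steel bars, 210 x 12 x 12 mm, square section, lying flat on the bench. Origin at its centre, x along its length.
- long_bar_b: one of two equal long plain dark steel bars, 210 x 12 x 12 mm, square section, lying flat on the bench. Origin at its centre, x along its length. Interchangeable with long_bar_a.
- short_bar_a: one of two equal short plain dark steel bars, 130 x 12 x 12 mm, square section, lying flat on the bench. Origin at its centre, x along its length.
- short_bar_b: one of two equal short plain dark steel bars, 130 x 12 x 12 mm, square section, lying flat on the bench. Origin at its centre, x along its length. Interchangeable with short_bar_a.
- slide_rack: dark steel slide rack with a row of upright glass slides: base 120 mm along its x, 50 mm along its y, 6 mm thick; overall 80 mm high. A level handle bar 10 x 10 mm runs along x over its middle, centre 75 mm above the base's underside, held by a post at each end (x = +-52 mm); the slides below reach up to 44 mm, leaving 26 mm free under the handle. Origin at the centre of its underside.
- jar: bystander: squat clear sample jar with a white lid, 56 mm across and 60 mm high. Origin at the centre of its underside.
- bottle: bystander: small brown glass bottle, 38 mm across and 70 mm high. Origin at the centre of its underside.
- flask: bystander: glass conical flask, 82 mm across and 126 mm high. Origin at the centre of its underside.
Mind the look-alikes: they are no part of the job. What is shaped like the slide_rack but red is not meant. Leave any orange look-alike of the long_bar_b alone.

How it is judged:
On the way, in this order (a step that is already met when the one before it is completed fails the run):
1. all four bars lie released in their notches, the long ones on the large trough, the short ones on the small one (((x of long_bar_a in the frame of big_trough between 0.025 and 0.045 m and y of long_bar_a in the frame of big_trough between -0.015 and 0.015 m and z of long_bar_a in the frame of big_trough between 0.042 and 0.05 m and angle between the x axis of each of long_bar_a, long_bar_b and the y axis of big_trough, either way round below 0.14 rad and contact force between each of long_bar_a, long_bar_b and the fingers below 0.05 N and linear speed of each of long_bar_a, long_bar_b below 0.02 m/s and x of long_bar_b in the frame of big_trough between -0.045 and -0.025 m and y of long_bar_b in the frame of big_trough between -0.015 and 0.015 m and z of long_bar_b in the frame of big_trough between 0.042 and 0.05 m) or (x of long_bar_a in the frame of big_trough between -0.045 and -0.025 m and y of long_bar_a in the frame of big_trough between -0.015 and 0.015 m and z of long_bar_a in the frame of big_trough between 0.042 and 0.05 m and angle between the x axis of each of long_bar_a, long_bar_b and the y axis of big_trough, either way round below 0.14 rad and contact force between each of long_bar_a, long_bar_b and the fingers below 0.05 N and linear speed of each of long_bar_a, long_bar_b below 0.02 m/s and x of long_bar_b in the frame of big_trough between 0.025 and 0.045 m and y of long_bar_b in the frame of big_trough between -0.015 and 0.015 m and z of long_bar_b in the frame of big_trough between 0.042 and 0.05 m)) and ((x of short_bar_a in the frame of small_trough between 0.025 and 0.045 m and y of short_bar_a in the frame of small_trough between -0.015 and 0.015 m and z of short_bar_a in the frame of small_trough between 0.042 and 0.05 m and angle between the x axis of each of short_bar_a, short_bar_b and the y axis of small_trough, either way round below 0.14 rad and contact force between each of short_bar_a, short_bar_b and the fingers below 0.05 N and linear speed of each of short_bar_a, short_bar_b below 0.02 m/s and x of short_bar_b in the frame of small_trough between -0.045 and -0.025 m and y of short_bar_b in the frame of small_trough between -0.015 and 0.015 m and z of short_bar_b in the frame of small_trough between 0.042 and 0.05 m) or (x of short_bar_a in the frame of small_trough between -0.045 and -0.025 m and y of short_bar_a in the frame of small_trough between -0.015 and 0.015 m and z of short_bar_a in the frame of small_trough between 0.042 and 0.05 m and angle between the x axis of each of short_bar_a, short_bar_b and the y axis of small_trough, either way round below 0.14 rad and contact force between each of short_bar_a, short_bar_b and the fingers below 0.05 N and linear speed of each of short_bar_a, short_bar_b below 0.02 m/s and x of short_bar_b in the frame of small_trough between 0.025 and 0.045 m and y of short_bar_b in the frame of small_trough between -0.015 and 0.015 m and z of short_bar_b in the frame of small_trough between 0.042 and 0.05 m))), for 0.2 s.
2. with the bars still in place, the slide rack stands released on the two long bars (all of step 1 and x of slide_rack in the frame of big_trough between -0.017 and 0.017 m and y of slide_rack in the frame of big_trough between -0.02 and 0.02 m and z of slide_rack in the frame of big_trough between 0.047 and 0.057 m and angle between the x axis of slide_rack and the x axis of big_trough, either way round below 0.26 rad and angle between slide_rack's own z axis and vertical below 0.1 rad and contact force between slide_rack and the fingers below 0.05 N and linear speed of slide_rack below 0.02 m/s), for 0.2 s.
At the end, for the whole second after the job is handed in: Long bars in the large trough's notch pairs, short in the small's: within 10 mm of the notch centre, 15 mm of even overhang, 8 deg, on the notch floors. Rack upright on the long bars, within 17 mm across and 20 mm along them of the trough's centre, 15 deg square. All released, at rest (all of step 2 and angular speed of each of long_bar_a, long_bar_b, short_bar_a, short_bar_b, slide_rack below 0.2 rad/s); the robot touches nothing.
It fails at once if the jar is shifted by more than 40 mm or tipped over (distance of jar from where it was at the start of the episode above 0.04 m or angle between jar's own z axis and vertical above 0.5 rad).
It fails at once if the bottle is shifted by more than 40 mm or tipped over (distance of bottle from where it was at the start of the episode above 0.04 m or angle between bottle's own z axis and vertical above 0.5 rad).
It fails at once if the flask is shifted by more than 40 mm or tipped over (distance of flask from where it was at the start of the episode above 0.04 m or angle between flask's own z axis and vertical above 0.5 rad).
It fails at once if a bar or the rack is dropped (falls freely by more than about 3 cm) ((linear speed of long_bar_a above 0.75 m/s and contact force between long_bar_a and anything else below 0.02 N) or (linear speed of long_bar_b above 0.75 m/s and contact force between long_bar_b and anything else below 0.02 N) or (linear speed of short_bar_a above 0.75 m/s and contact force between short_bar_a and anything else below 0.02 N) or (linear speed of short_bar_b above 0.75 m/s and contact force between short_bar_b and anything else below 0.02 N) or (linear speed of slide_rack above 0.75 m/s and contact force between slide_rack and anything else below 0.02 N)).
It also fails if it takes over 144 s, if anything falls off the work surface, if the arm or the gripper's body presses on something with over 40 N, if the wrist force passes 120 N, or if a joint passes its speed limit or range.

## Working session

There is one attempt and no reset: what is moved stays moved. The work goes in short steps, Python scripts to look and compute and a tool call to move; the robot and the scene stay as the last step left them, time stands still between calls to the robot, and variables do not carry over. Pictures are saved under pics/ and viewed, at most 14 in all, crops included, and the job is handed in when it is done.

Besides the shell and the picture viewer there is one more tool, called after "Call:" in YAML: its name, and indented under it one key for each argument. carry_out: Moves the arm, as the interface text tells. Its arguments: {"type":"object","properties":{"commands":{"type":"array","items":{"type":"array"}},"squeeze":{"type":"number"}},"required":["commands"]}

```bash
mkdir -p pics; cat > h.py <<'E'
import numpy as np, cv2
from station import ctrl
def P(c):
    R=cv2.Rodrigues(np.array(c["rvec"],float))[0]; return R,np.array(c["tvec"],float).ravel(),np.array(c["camera_matrix"],float)
def back(c,uv,z):
    R,t,K=P(c); uv=np.atleast_2d(np.array(uv,float)); d=np.c_[uv,np.ones(len(uv))]@np.linalg.inv(K).T@R; o=-R.T@t
    return o+d*((z-o[2])/d[:,2])[:,None]
def proj(c,X):
    return cv2.projectPoints(np.atleast_2d(np.array(X,float)),np.array(c["rvec"],float),np.array(c["tvec"],float),np.array(c["camera_matrix"],float),None)[0][:,0]
E
python3 - <<'E'
from h import *
cs={}
for n in("top","side"):
    c=ctrl.camera(n); cs[n]=c; cv2.imwrite(f"pics/{n}0.png",c["img"])
    R,t,K=P(c); print(n,-R.T@t,K[0,0])
    for th in["big_trough","small_trough","long_bar_a","short_bar_a","slide_rack","jar","bottle","flask"]:
        for r in ctrl.place_of(th,n): print(n,th,round(r["score"],2),np.round(r["at"],3),np.round(proj(c,r["at"])[0]))
print(ctrl.get_obs(),ctrl.grip_depth)
E
```

```text
top [0.33433958 0.08949033 1.06409979] 449.925007016897
top big_trough 0.68 [ 0.59  -0.123  0.   ] [419. 225.]
top big_trough 0.15 [0.432 0.394 0.004] [200. 284.]
top small_trough 0.81 [ 0.585  0.116 -0.001] [320. 224.]
top small_trough 0.63 [0.432 0.012 0.002] [363. 288.]
top long_bar_a 0.86 [0.505 0.299 0.003] [243. 255.]
top long_bar_a 0.74 [0.436 0.393 0.007] [200. 283.]
top long_bar_a 0.61 [0.473 0.559 0.006] [132. 265.]
top short_bar_a 0.7 [ 0.456 -0.394  0.004] [535. 282.]
top slide_rack 0.85 [ 0.26   0.229 -0.001] [267. 362.]
top jar 0.85 [0.392 0.202 0.   ] [281. 303.]
top bottle 0.71 [ 0.404 -0.215 -0.003] [459. 303.]
top bottle 0.69 [ 0.591 -0.124  0.   ] [419. 224.]
side [0.04268312 0.78992719 1.09061039] 542.0953803411039
side big_trough 0.69 [ 0.588 -0.123  0.001] [327. 190.]
side small_trough 0.55 [ 0.585  0.118 -0.   ] [276. 245.]
side long_bar_a 0.83 [0.506 0.305 0.007] [255. 310.]
side long_bar_a 0.82 [0.47  0.559 0.004] [192. 407.]
side long_bar_a 0.74 [0.437 0.394 0.005] [254. 355.]
side short_bar_a 0.67 [ 0.46  -0.296  0.008] [398. 171.]
side short_bar_a 0.6 [ 0.
[... 290 characters left out ...]
ime_s': 0.9, 'qpos': array([-1.23561307e+00,  2.99875826e-01,  1.52101431e+00,  2.87735878e-06,
        1.32069024e+00, -6.65962445e-02]), 'joint_vel': array([ 1.06821154e-03,  6.33650392e-04, -4.56952680e-04, -6.18717638e-05,
        1.44228334e-03, -9.82170427e-04]), 'tau': array([ 9.73513197e-04, -5.31651056e+01, -3.52907145e+01,  7.09652365e-02,
        2.12788268e-02, -5.52794290e-06]), 'ee_pos': array([ 0.21507691, -0.5061896 ,  0.20545279]), 'eef_rot': array([ 3.14158022e+00, -1.96457512e-06,  4.01778791e-01]), 'force': array([ 0.01201475, -0.05677087, -0.11142493]), 'moment': array([-0.05211623,  0.0310239 , -0.0171767 ]), 'grip_force': 0.0, 'grip_width': 0.09379254774520704} -0.0188
```

View pics/top0.png

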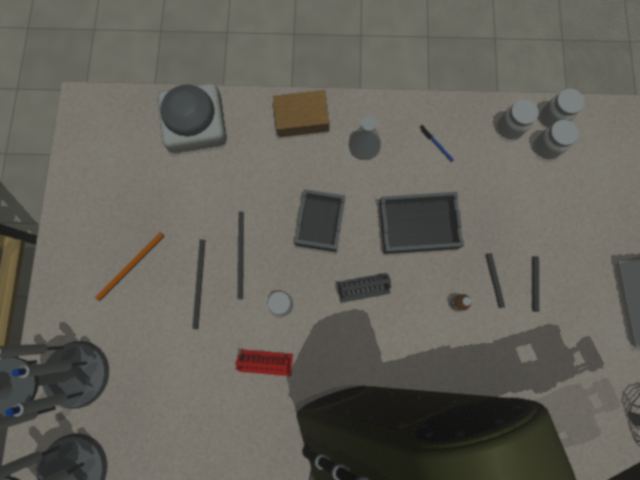

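View pics/side0.png

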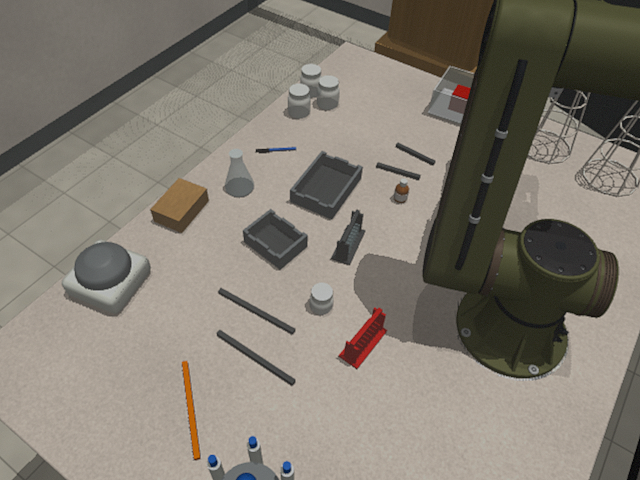

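The top view shows the big trough at (420,223), the small one at (320,220), the long bars at (240,255) and (198,284), the short bars at (495,280) and (535,284), and the rack at (363,288). The red rack at (265,362) and the orange bar at (130,265) are decoys. The side view agrees. Next I fit poses from the outlines in both views.

```bash
cat >> h.py <<'E'
from scipy.optimize import least_squares
def box(x0,x1,y0,y1,z0,z1): return np.array([[x,y,z] for x in(x0,x1) for y in(y0,y1) for z in(z0,z1)],float)/1000
LB=box(-105,105,-6,6,-6,6); SB=box(-65,65,-6,6,-6,6); BT=box(-65,65,-90,90,0,47); ST=box(-65,65,-50,50,0,47)
RK=np.r_[box(-60,60,-25,25,0,6),box(-57,57,-5,5,70,80)]
def feat(h):
    m=cv2.moments(h.astype(np.float32).reshape(-1,1,2)); a=m["m00"]
    C=np.array([[m["mu20"],m["mu11"]],[m["mu11"],m["mu02"]]])/a
    return np.array([m["m10"]/a,m["m01"]/a]),C
def rz(a): c,s=np.cos(a),np.sin(a); return np.array([[c,-s,0],[s,c,0],[0,0,1]])
def fit(model,obs,g):
    """obs: [(cam,hull points)], g=[x,y,z,yaw]"""
    F=[feat(cv2.convexHull(h.astype(np.float32))) for _,h in obs]
    def res(p):
        o=[]
        for (c,_),(m,C) in zip(obs,F):
            q=cv2.convexHull(proj(c,model@rz(p[3]).T+p[:3]).astype(np.float32)); m2,C2=feat(q)
            L=np.sqrt(np.trace(C)); d=(C2-C)/L
            o+=[*(m2-m),d[0,0],d[0,1]*1.4,d[1,1]]
        return np.array(o)
    r=least_squares(res,g,x_scale=[.01,.01,.01,.1]); return r.x,np.sqrt(np.mean(r.fun**2))
def hull(reg):
    n,l,s,_=cv2.connectedComponentsWithStats(reg.astype(np.uint8)); k=1+np.argmax(s[1:,4]); y,x=np.where(l==k)
    p=np.c_[x,y]; return cv2.convexHull(p.astype(np.float32))[:,0]
E
cat > m.py <<'E'
from h import *
cs={n:ctrl.camera(n) for n in("top","side")}
G=[("big_trough",BT,[.59,-.123,0,0]),("small_trough",ST,[.585,.117,0,-.1]),("long_bar_a",LB,[.505,.302,.006,0]),("long_bar_a",LB,[.437,.394,.006,0]),
("short_bar_a",SB,[.456,-.395,.006,0]),("short_bar_a",SB,[.46,-.296,.006,.2]),("slide_rack",RK,[.435,.008,0,1.4])]
O={(th,n):ctrl.outline_of(th,n) for n in cs for th in{g[0] for g in G}}
for th,M,g in G:
    obs=[]
    for n,c in cs.items():
        u=proj(c,np.array(g[:3])+M.mean(0))[0]
        best=[(np.linalg.norm(hull(r["region"]).mean(0)-u),i) for i,r in enumerate(O[th,n]) if r["region"].any()]
        if best and min(best)[0]<15: obs.append((c,hull(O[th,n][min(best)[1]]["region"])))
        else: print("  missing",th,n,best)
    for sub in ([obs] if len(obs)<2 else [obs,obs[:1],obs[1:]]):
        if sub:
            p,e=fit(M,sub,g); print(th,len(sub),np.round(p,4),round(e,2))
E
python3 m.py
```

```text
big_trough 2 [ 0.589  -0.1219  0.0009  0.011 ] 0.56
big_trough 1 [ 0.5894 -0.123  -0.      0.    ] 0.84
big_trough 1 [ 0.5885 -0.122   0.0015  0.    ] 0.46
  missing small_trough side [(np.float64(135.20374460876906), 0)]
small_trough 1 [ 0.5873  0.117   0.     -0.1   ] 0.33
long_bar_a 2 [0.505 0.302 0.006 0.   ] 1.85
long_bar_a 1 [0.505 0.302 0.006 0.   ] 2.14
long_bar_a 1 [0.505 0.302 0.006 0.   ] 1.5
long_bar_a 2 [0.4368 0.3958 0.0032 0.0038] 0.98
long_bar_a 1 [0.4362 0.3953 0.0045 0.0023] 1.28
long_bar_a 1 [0.4384 0.3958 0.006  0.    ] 0.75
short_bar_a 2 [ 0.4543 -0.3942  0.0075  0.    ] 0.85
short_bar_a 1 [ 0.4542 -0.3943  0.0074  0.    ] 0.92
short_bar_a 1 [ 0.4536 -0.395   0.006   0.    ] 0.73
short_bar_a 2 [ 0.46   -0.2981  0.0054  0.2   ] 0.92
short_bar_a 1 [ 0.46  -0.296  0.006  0.2  ] 0.87
short_bar_a 1 [ 0.46   -0.2981  0.0054  0.2   ] 1.14
slide_rack 2 [0.435 0.008 0.    1.4  ] 2.87
slide_rack 1 [0.4364 0.0091 0.     1.4   ] 2.93
slide_rack 1 [ 0.4349  0.0079 -0.      1.4   ] 2.74
```

```bash
python3 - <<'E'
s=open('h.py').read()
s=s.replace("r=least_squares(res,g,x_scale=[.01,.01,.01,.1]); return r.x,np.sqrt(np.mean(r.fun**2))",
"""g=np.array(g,float); D=np.array([.01,.01,.004,.1]); f=lambda p:np.mean(res(p)**2)
    r=minimize(f,g,method="Nelder-Mead",options=dict(initial_simplex=np.r_[[g],g+np.diag(D)],xatol=1e-4,fatol=1e-5,maxiter=600)); return r.x,np.sqrt(r.fun)""").replace("import least_squares","import minimize")
open('h.py','w').write(s)
t=open('m.py').read().replace(".008,0,1.4",".008,0,1.76").replace("<15","<25")
open('m.py','w').write(t)
E
python3 m.py
```

```text
big_trough 2 [ 0.5894 -0.1216 -0.0012  0.0825] 0.25
big_trough 1 [ 0.5939 -0.1248 -0.0186  0.0776] 0.0
big_trough 1 [ 5.887e-01 -1.216e-01 -4.000e-04  8.750e-02] 0.06
small_trough 2 [ 0.5881  0.116  -0.0015 -0.1761] 0.3
small_trough 1 [ 0.59    0.1166 -0.0069 -0.1435] 0.0
small_trough 1 [ 0.6005  0.0995 -0.0271 -0.2002] 0.11
long_bar_a 2 [0.5067 0.3031 0.0016 0.0492] 1.25
long_bar_a 1 [ 0.515   0.3166 -0.0549  0.0512] 0.01
long_bar_a 1 [ 0.5329  0.2733 -0.0602  0.0605] 0.0
long_bar_a 2 [ 0.4345  0.3968  0.0012 -0.0013] 1.29
long_bar_a 1 [ 0.4391  0.4137 -0.0485  0.0013] 0.03
long_bar_a 1 [ 0.4565  0.3717 -0.0629  0.0022] 0.0
short_bar_a 2 [ 0.4538 -0.3935  0.0051 -0.0686] 0.71
short_bar_a 1 [ 0.4612 -0.425  -0.0655 -0.0565] 0.02
short_bar_a 1 [ 0.4675 -0.4331 -0.0292 -0.0578] 0.0
short_bar_a 2 [ 0.4626 -0.3009  0.0031  0.1865] 0.97
short_bar_a 1 [ 0.4741 -0.334  -0.0905  0.1951] 0.01
short_bar_a 1 [ 0.479  -0.3481 -0.0408  0.2146] 0.06
slide_rack 2 [0.4338 0.0111 0.0049 1.7897] 0.25
slide_rack 1 [ 0.4359  0.0094 -0.0184  1.7873] 0.04
slide_rack 1 [ 4.3870e-01  1.4000e-03 -7.9000e-03  1.7918e+00] 0.12
```

```bash
cat >> h.py <<'E'
def fitz(model,obs,g,bar):
    """z held; bars: centroid + direction only"""
    F=[feat(cv2.convexHull(h.astype(np.float32))) for _,h in obs]
    ang=lambda C:.5*np.arctan2(2*C[0,1],C[0,0]-C[1,1])
    def f(p):
        e=0
        for (c,_),(m,C) in zip(obs,F):
            m2,C2=feat(cv2.convexHull(proj(c,model@rz(p[2]).T+[p[0],p[1],g[2]]).astype(np.float32)))
            d=(C2-C)/np.sqrt(np.trace(C)); a=ang(C2)-ang(C); a=(a+np.pi/2)%np.pi-np.pi/2
            e+=sum((m2-m)**2)+((50*a)**2 if bar else (d**2).sum())
        return e
    g0=np.array([g[0],g[1],g[3]]); r=minimize(f,g0,method="Nelder-Mead",options=dict(initial_simplex=np.r_[[g0],g0+np.diag([.01,.01,.1])],xatol=1e-4,fatol=1e-5,maxiter=600))
    return np.array([r.x[0],r.x[1],g[2],r.x[2]]),np.sqrt(r.fun)
def draw(im,c,model,p,col):
    q=cv2.convexHull(proj(c,model@rz(p[3]).T+p[:3]).astype(np.float32)); cv2.polylines(im,[np.round(q*16).astype(int)],True,col,1,shift=4)
E
sed -i 's/^    for sub in.*/    p,e=fitz(M,obs,g,"bar" in th); print(th,np.round(p,4),round(e,2),[np.round(fitz(M,[o],g,"bar" in th)[0],3) for o in obs])/; /^        if sub/d; /p,e=fit(M/d' m.py
cat >> m.py <<'E'
    for n,c in cs.items(): draw(c["img"],c,M,p,(0,255,255))
a=cv2.resize(cs["top"]["img"][180:340,170:570],(800,320),interpolation=cv2.INTER_CUBIC)
b=cv2.resize(cs["side"]["img"][130:400,200:460],(270,280)) if 0 else cs["side"]["img"][125:405,180:460]
im=np.zeros((600,800,3),np.uint8); im[:320]=a; im[320:,:280]=b; cv2.imwrite("pics/fit1.png",im)
E
python3 m.py
```

```text
big_trough [ 0.5891 -0.121   0.      0.1145] 0.47 [array([ 0.589, -0.121,  0.   ,  0.118]), array([ 0.589, -0.121,  0.   ,  0.111])]
small_trough [ 0.5882  0.1167  0.     -0.1477] 0.34 [array([ 0.589,  0.117,  0.   , -0.136]), array([ 0.588,  0.117,  0.   , -0.163])]
long_bar_a [0.5056 0.304  0.006  0.0576] 0.3 [array([0.505, 0.304, 0.006, 0.057]), array([0.506, 0.303, 0.006, 0.058])]
long_bar_a [0.4332 0.3976 0.006  0.0042] 0.73 [array([0.432, 0.398, 0.006, 0.004]), array([0.434, 0.397, 0.006, 0.004])]
short_bar_a [ 0.4537 -0.3937  0.006  -0.0618] 0.53 [array([ 0.454, -0.393,  0.006, -0.066]), array([ 0.453, -0.395,  0.006, -0.055])]
short_bar_a [ 0.4609 -0.2991  0.006   0.1954] 0.83 [array([ 0.46 , -0.299,  0.006,  0.191]), array([ 0.463, -0.299,  0.006,  0.204])]
slide_rack [0.4345 0.0093 0.     1.7959] 1.69 [array([0.434, 0.011, 0.   , 1.788]), array([0.435, 0.006, 0.   , 1.802])]
```

View pics/fit1.png

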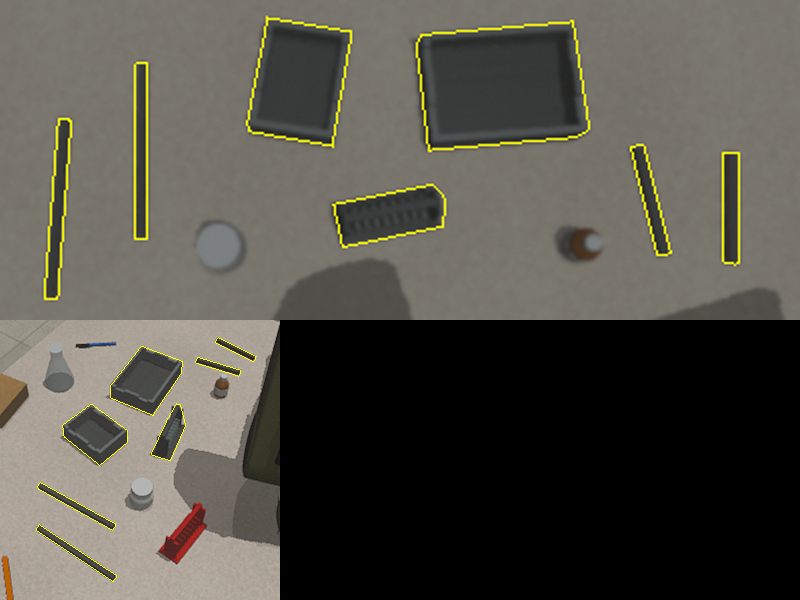

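```bash
cat > plan.py <<'E'
from h import *
T=dict(big=(.5891,-.1212,.095),small=(.5882,.1167,-.155))
def slot(t,dx,dy=0):
    x,y,a=T[t]; return np.array([x,y])+rz(a)[:2,:2]@[dx,dy]
def plan(*wps,start=None,tmax=50,rmax=.17):
    """wps (x,y,z,yaw,closure[,min rows]); prints rows in tool axes"""
    o=ctrl.get_obs()
    p,y=(np.array(o["ee_pos"]),o["eef_rot"][2]) if start is None else start
    rows=[]
    for w in wps:
        tgt=np.array(w[:3]); dy=(w[3]-y+np.pi)%(2*np.pi)-np.pi; y0=y
        n=max(int(np.ceil(np.linalg.norm(tgt-p)*1e3/tmax)),int(np.ceil(abs(dy)/rmax)),w[5] if len(w)>5 else 1)
        for i in range(1,n+1):
            q=p+(tgt-p)/(n-i+1); R=rz(y)@np.diag([1,-1,-1])
            s=np.round(R.T@(q-p)*1e3,1); t=round(-(y0+dy*i/n-y),3)
            rows.append([w[4],[float(v) for v in s+0.],[0,0,t+0.]]); p=p+R@s/1e3; y-=t
    for i in range(0,len(rows),10): print(rows[i:i+10])
    print("end",np.round(p,4),round(y,4)); return p,y
E
python3 - <<'E'
from plan import *
print(ctrl.get_obs()["time_s"])
b=(.4537,-.3937); s=slot("small",32)
e=plan((*b,.10,-.062,.47),(*b,.002,-.062,.47,4))
print(s)
e=plan((*b,.16,-.062,.9),(*s,.16,-.155+np.pi/2,.9),start=(np.array([*b,.002]),-.062))
E
```

```text
2.7
[[0.47, [43.9, -1.7, 17.6], [0, 0, np.float64(0.077)]], [0.47, [43.7, -5.1, 17.6], [0, 0, np.float64(0.078)]], [0.47, [43.1, -8.5, 17.6], [0, 0, np.float64(0.077)]], [0.47, [42.4, -11.7, 17.6], [0, 0, np.float64(0.077)]], [0.47, [41.3, -15.0, 17.5], [0, 0, np.float64(0.078)]], [0.47, [40.1, -18.2, 17.6], [0, 0, np.float64(0.077)]], [0.47, [0.0, 0.0, 24.5], [0, 0, np.float64(0.0)]], [0.47, [0.0, 0.0, 24.5], [0, 0, np.float64(0.0)]], [0.47, [0.0, 0.0, 24.5], [0, 0, np.float64(0.0)]], [0.47, [0.0, 0.0, 24.5], [0, 0, np.float64(0.0)]]]
end [ 0.4537 -0.3937  0.002 ] -0.0622
[32.20456898 -4.82346318]
[[0.9, [0.0, 0.0, -39.5], [0, 0, 0.0]], [0.9, [0.0, 0.0, -39.5], [0, 0, 0.0]], [0.9, [0.0, 0.0, -39.5], [0, 0, 0.0]], [0.9, [0.0, 0.0, -39.5], [0, 0, 0.0]], [0.9, [49.8, 3.8, 0.0], [0, 0, -0.002]], [0.9, [49.8, 3.9, 0.0], [0, 0, -0.003]], [0.9, [49.8, 4.1, 0.0], [0, 0, -0.002]], [0.9, [49.8, 4.2, 0.0], [0, 0, -0.002]], [0.9, [49.8, 4.3, 0.0], [0, 0, -0.003]], [0.9, [49.7, 4.4, 0.0], [0, 0, -0.002]]]
[[0.9, [49.7, 4.5, 0.0], [0, 0, -0.002]], [0.9, [49.7, 4.6, 0.0], [0, 0, -0.002]], [0.9, [4
[... 25892 characters left out ...]
002]]]
[[0.9, [2.7, 49.9, 0.0], [0, 0, -0.002]], [0.9, [2.5, 49.9, 0.0], [0, 0, -0.003]], [0.9, [2.4, 49.9, 0.0], [0, 0, -0.002]], [0.9, [2.3, 49.9, 0.0], [0, 0, -0.002]], [0.9, [2.2, 49.9, 0.0], [0, 0, -0.002]], [0.9, [2.1, 49.9, 0.0], [0, 0, -0.003]], [0.9, [2.0, 49.9, 0.0], [0, 0, -0.002]], [0.9, [1.8, 49.9, 0.0], [0, 0, -0.002]], [0.9, [1.8, 49.9, 0.0], [0, 0, -0.003]], [0.9, [1.6, 49.9, 0.0], [0, 0, -0.002]]]
[[0.9, [1.5, 49.9, 0.0], [0, 0, -0.002]], [0.9, [1.4, 49.9, 0.0], [0, 0, -0.003]], [0.9, [1.2, 49.9, 0.0], [0, 0, -0.002]], [0.9, [1.2, 49.9, 0.0], [0, 0, -0.002]], [0.9, [1.0, 49.9, 0.0], [0, 0, -0.002]], [0.9, [1.0, 49.9, 0.0], [0, 0, -0.003]]]
end [32.2045 -4.8234  0.16  ] 1.416
```

The slot offsets were in mm instead of m. I'll fix that and go.

```bash
python3 - <<'E'
s=open('plan.py').read()
s=s.replace("@[dx,dy]","@np.array([dx,dy])/1e3").replace("*1e3,1); t=round(-(y0+dy*i/n-y),3)","*1e3); t=round(float(-(y0+dy*i/n-y)),2)")
s=s.replace("[float(v) for v in s+0.]","[int(v) for v in s]").replace("for i in range(0,len(rows),10)","assert len(rows)<60\n    for i in range(0,len(rows),10)")
open('plan.py','w').write(s)
E
python3 - <<'E'
from plan import *
b=(.4537,-.3937)
e=plan((*b,.10,-.062,.47),(*b,.002,-.062,.47,4))
E
```

```text
[[0.47, [44, -2, 18], [0, 0, 0.08]], [0.47, [44, -5, 17], [0, 0, 0.07]], [0.47, [43, -8, 18], [0, 0, 0.08]], [0.47, [42, -12, 17], [0, 0, 0.08]], [0.47, [41, -15, 18], [0, 0, 0.08]], [0.47, [41, -18, 17], [0, 0, 0.07]], [0.47, [0, 0, 25], [0, 0, 0.0]], [0.47, [0, 0, 24], [0, 0, 0.0]], [0.47, [0, 0, 25], [0, 0, 0.0]], [0.47, [0, 0, 24], [0, 0, 0.0]]]
end [ 0.4542 -0.3938  0.0025] -0.0582
```

Call:
carry_out:
  commands:
    - [0.47,[44,-2,18],[0,0,0.08]]
    - [0.47,[44,-5,17],[0,0,0.07]]
    - [0.47,[43,-8,18],[0,0,0.08]]
    - [0.47,[42,-12,17],[0,0,0.08]]
    - [0.47,[41,-15,18],[0,0,0.08]]
    - [0.47,[41,-18,17],[0,0,0.07]]
    - [0.47,[0,0,25],[0,0,0]]
    - [0.47,[0,0,24],[0,0,0]]
    - [0.47,[0,0,20],[0,0,0]]
    - [0.47,[0,0,10],[0,0,0]]
  squeeze: 30

```text
time_s: 3.95
ee_pos: [0.4539, -0.3937, 0.0204]
eef_rot: [-3.141, 0.001, -0.058]
force: [-0.3, -0.5, 0.2]
grip_width: 0.0501
grip_force: 0.0
```

Call:
carry_out:
  commands:
    - [0.47,[0,0,10],[0,0,0]]
    - [0.47,[0,0,9],[0,0,0]]
    - [0.47,[0,0,0],[0,0,0]]
    - [1,[0,0,0],[0,0,0]]
    - [1,[0,0,0],[0,0,0]]
    - [1,[0,0,0],[0,0,0]]
    - [1,[0,0,0],[0,0,0]]
    - [1,[0,0,0],[0,0,0]]

```text
time_s: 4.95
ee_pos: [0.4542, -0.3939, 0.0025]
eef_rot: [3.141, -0.0, -0.058]
force: [-0.6, -0.4, 1.4]
grip_width: 0.0116
grip_force: 30.0
```

```bash
python3 - <<'E'
from plan import *
b=(.4542,-.3939); s=slot("small",32); print(s)
plan((*b,.14,-.058,1),(*s,.14,-.155+np.pi/2,1),(*s,.07,-.155+np.pi/2,1),tmax=60)
E
```

```text
[0.61981637 0.11175984]
[[1, [0, 0, -46], [0, 0, 0.0]], [1, [0, 0, -46], [0, 0, 0.0]], [1, [0, 0, -45], [0, 0, 0.0]], [1, [15, -57, 0], [0, 0, -0.16]], [1, [24, -54, 0], [0, 0, -0.17]], [1, [33, -49, 0], [0, 0, -0.16]], [1, [40, -43, 0], [0, 0, -0.17]], [1, [47, -36, 0], [0, 0, -0.16]], [1, [52, -28, 0], [0, 0, -0.16]], [1, [56, -19, 0], [0, 0, -0.17]]]
[[1, [59, -10, 0], [0, 0, -0.16]], [1, [59, 0, 0], [0, 0, -0.16]], [1, [0, 0, 35], [0, 0, 0.0]], [1, [0, 0, 35], [0, 0, 0.0]]]
end [0.62   0.1117 0.0695] 1.4118
```

Call:
carry_out:
  commands:
    - [1,[0,0,-46],[0,0,0]]
    - [1,[0,0,-46],[0,0,0]]
    - [1,[0,0,-45],[0,0,0]]
    - [1,[15,-57,0],[0,0,-0.16]]
    - [1,[24,-54,0],[0,0,-0.17]]
    - [1,[33,-49,0],[0,0,-0.16]]
    - [1,[40,-43,0],[0,0,-0.17]]
    - [1,[47,-36,0],[0,0,-0.16]]
    - [1,[52,-28,0],[0,0,-0.16]]
    - [1,[56,-19,0],[0,0,-0.17]]

```text
time_s: 6.2
ee_pos: [0.5834, 0.0007, 0.1395]
eef_rot: [-3.142, 0.0, 1.097]
force: [1.0, -0.8, -1.5]
grip_width: 0.0116
grip_force: 30.0
```

Call:
carry_out:
  commands:
    - [1,[59,-10,0],[0,0,-0.16]]
    - [1,[59,0,0],[0,0,-0.16]]
    - [1,[0,0,35],[0,0,0]]
    - [1,[0,0,35],[0,0,0]]
    - [1,[0,0,0],[0,0,0]]
    - [1,[0,0,0],[0,0,0]]

```text
time_s: 6.95
ee_pos: [0.6207, 0.1117, 0.071]
eef_rot: [3.14, -0.0, 1.412]
force: [0.8, 0.9, -0.5]
grip_width: 0.0119
grip_force: 30.0
```

```bash
cat > look.py <<'E'
import sys
from plan import *
def look(name,xy,w=.16,t="small",bars=()):
    """crops of both views round xy, trough and wanted bars drawn"""
    o=ctrl.get_obs(); print(np.round(o["ee_pos"],4),np.round(o["eef_rot"],3),o["time_s"],o["grip_width"])
    out=[]
    for n in("side","top"):
        c=ctrl.camera(n); im=c["img"].copy(); big=cv2.resize(im,None,fx=4,fy=4,interpolation=cv2.INTER_CUBIC)
        u=proj(c,[*xy,.04])[0]*4; h=200
        x0,y0=[int(np.clip(v-h,0,m)) for v,m in zip(u,(2560-400,1920-400))]
        out.append(big[y0:y0+400,x0:x0+400])
    cv2.imwrite(f"pics/{name}.png",np.hstack(out))
if __name__=="__main__": look(sys.argv[1],[float(v) for v in sys.argv[2:4]])
E
python3 look.py s1 .60 .115
```

```text
[0.6207 0.1117 0.071 ] [ 3.14  -0.     1.412] 6.95 0.01187024437484489
```

View pics/s1.png

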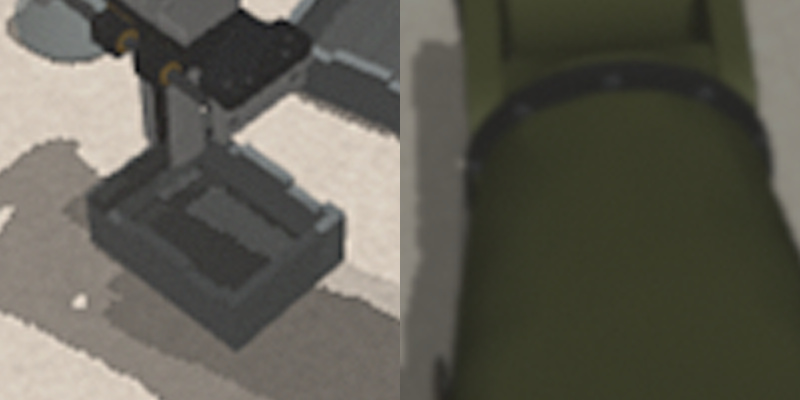

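```bash
python3 - <<'E'
from plan import *
c=ctrl.camera("side"); im=c["img"]; big=cv2.resize(im,None,fx=6,fy=6,interpolation=cv2.INTER_CUBIC)
p=[.6207,.1117,.0745,1.412]
d=lambda M,p,col:[cv2.line(big,*[tuple(int(v) for v in (proj(c,(M@rz(p[3]).T+p[:3])[k])[0]+.5)*6) for k in(i,j)],col,1) for i in range(8) for j in range(i) if bin(i^j).count("1")==1]
d(SB,p,(0,255,255)); d(ST,[*T["small"][:2],0,T["small"][2]],(0,255,0))
u=(proj(c,[.6,.115,.05])[0]*6).astype(int); cv2.imwrite("pics/s1b.png",big[u[1]-300:u[1]+300,u[0]-400:u[0]+400])
E
```

```text
(no output)
```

View pics/s1b.png

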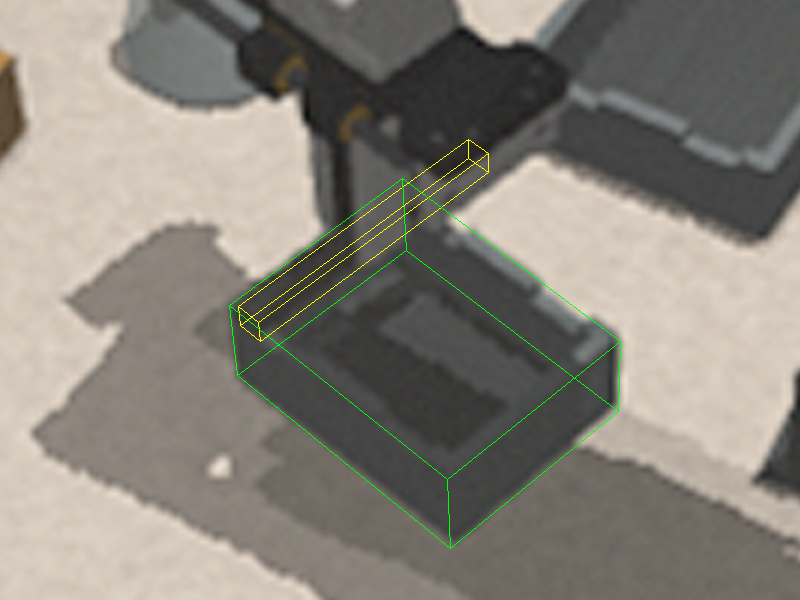

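The crop shows the held bar along the yellow box, over the far (+x) side of the trough, with the trough outline matching. I'll lower it.

Call:
carry_out:
  commands:
    - [1,[0,0,10],[0,0,0]]
    - [1,[0,0,8],[0,0,0]]
    - [1,[0,0,4],[0,0,0]]
    - [1,[0,0,3],[0,0,0]]
    - [1,[0,0,0],[0,0,0]]
    - [1,[0,0,0],[0,0,0]]

```text
time_s: 7.85
ee_pos: [0.6201, 0.1117, 0.0447]
eef_rot: [3.141, -0.0, 1.412]
force: [-0.2, 0.6, -0.9]
grip_width: 0.0114
grip_force: 30.0
```

Call:
carry_out:
  commands:
    - [1,[0,0,1],[0,0,0]]
    - [1,[0,0,1],[0,0,0]]
    - [1,[0,0,0],[0,0,0]]
    - [1,[0,0,0],[0,0,0]]

```text
time_s: 8.35
ee_pos: [0.6201, 0.1117, 0.0426]
eef_rot: [3.141, -0.0, 1.412]
force: [0.4, -0.0, -0.1]
grip_width: 0.0121
grip_force: 30.0
```

Call:
carry_out:
  commands:
    - [1,[0,0,1],[0,0,0]]
    - [1,[0,0,0],[0,0,0]]
    - [0.84,[0,0,0],[0,0,0]]
    - [0.8,[0,0,0],[0,0,0]]
    - [0.79,[0,0,0],[0,0,0]]
    - [0.79,[0,0,-10],[0,0,0]]
    - [0.79,[0,0,-30],[0,0,0]]
    - [0.6,[0,0,-50],[0,0,0]]

```text
time_s: 9.35
ee_pos: [0.6193, 0.1116, 0.1317]
eef_rot: [-3.139, 0.001, 1.412]
force: [-0.0, 0.6, 0.1]
grip_width: 0.0265
grip_force: 0.0
```

```bash
python3 - <<'E'
from plan import *
b=(.4609,-.2991)
plan((*b,.13,.195,.47),(*b,.022,.195,.47,4),tmax=60)
s=slot("small",-32)
plan((*b,.14,.195,1),(*s,.14,-.155+np.pi/2,1),(*s,.07,-.155+np.pi/2,1),tmax=60,start=(np.array([*b,.0025]),.195))
E
```

```text
[[0.47, [-54, -11, 0], [0, 0, 0.15]], [0.47, [-55, -3, 0], [0, 0, 0.15]], [0.47, [-55, 5, 0], [0, 0, 0.16]], [0.47, [-53, 14, 0], [0, 0, 0.15]], [0.47, [-51, 21, 0], [0, 0, 0.15]], [0.47, [-47, 29, 1], [0, 0, 0.15]], [0.47, [-42, 35, 0], [0, 0, 0.15]], [0.47, [-36, 41, 1], [0, 0, 0.16]], [0.47, [0, 0, 27], [0, 0, 0.0]], [0.47, [0, 0, 27], [0, 0, 0.0]]]
[[0.47, [0, 0, 27], [0, 0, 0.0]], [0.47, [0, 0, 27], [0, 0, 0.0]]]
end [ 0.4613 -0.2988  0.0217] 0.1918
[[1, [0, 0, -46], [0, 0, 0.0]], [1, [0, 0, -46], [0, 0, 0.0]], [1, [0, 0, -46], [0, 0, 0.0]], [1, [22, -49, 0], [0, 0, -0.15]], [1, [29, -45, 0], [0, 0, -0.16]], [1, [36, -40, 0], [0, 0, -0.15]], [1, [42, -35, 0], [0, 0, -0.15]], [1, [46, -28, 0], [0, 0, -0.15]], [1, [50, -21, 0], [0, 0, -0.16]], [1, [52, -12, 0], [0, 0, -0.15]]]
[[1, [54, -5, 1], [0, 0, -0.15]], [1, [0, 0, 35], [0, 0, 0.0]], [1, [0, 0, 34], [0, 0, 0.0]]]
end [0.5562 0.1216 0.0705] 1.415
```

Call:
carry_out:
  commands:
    - [0.47,[-54,-11,0],[0,0,0.15]]
    - [0.47,[-55,-3,0],[0,0,0.15]]
    - [0.47,[-55,5,0],[0,0,0.16]]
    - [0.47,[-53,14,0],[0,0,0.15]]
    - [0.47,[-51,21,0],[0,0,0.15]]
    - [0.47,[-47,29,1],[0,0,0.15]]
    - [0.47,[-42,35,0],[0,0,0.15]]
    - [0.47,[-36,41,1],[0,0,0.16]]
    - [0.47,[0,0,27],[0,0,0]]
    - [0.47,[0,0,27],[0,0,0]]

```text
time_s: 10.6
ee_pos: [0.4618, -0.2996, 0.0756]
eef_rot: [3.141, -0.001, 0.19]
force: [-0.4, 0.0, -0.0]
grip_width: 0.0499
grip_force: 0.0
```

```bash
python3 - <<'E'
from plan import *
print(ctrl.get_obs()["ee_pos"],ctrl.get_obs()["eef_rot"],ctrl.get_obs()["grip_width"])
cs={n:ctrl.camera(n) for n in("top","side")}
for n,c in cs.items():
    for r in ctrl.outline_of("short_bar_a",n):
        h=hull(r["region"]); 
        for k,g in(("placed",[*slot("small",32),.046,1.416]),("b",[.4609,-.2991,.006,.195])):
            if np.linalg.norm(h.mean(0)-proj(c,g[:3])[0])<20: print(n,k,round(r["score"],2),np.round(fitz(SB,[(c,h)],g,True)[0],3),len(h),cv2.minAreaRect(h)[1])
c=cs["top"]; u=proj(c,[*T["small"][:2],.045])[0].astype(int)
a=cv2.resize(c["img"][u[1]-40:u[1]+40,u[0]-40:u[0]+40],(400,400),interpolation=cv2.INTER_CUBIC)
c=cs["side"]; u=proj(c,[*T["small"][:2],.045])[0].astype(int)
b=cv2.resize(c["img"][u[1]-40:u[1]+40,u[0]-40:u[0]+40],(400,400),interpolation=cv2.INTER_CUBIC)
cv2.imwrite("pics/s2.png",np.hstack([a,b]))
E
```

```text
[ 0.46182283 -0.29964008  0.07558199] [ 3.14060110e+00 -9.10186932e-04  1.90262397e-01] 0.04987171527723265
top placed 0.82 [0.62  0.107 0.046 1.408] 14 (54.32416915893555, 6.275716304779053)
top b 0.61 [ 0.416 -0.308  0.006  0.21 ] 12 (16.00735092163086, 6.305926322937012)
side placed 0.78 [0.62  0.109 0.046 1.417] 13 (5.984677314758301, 46.400184631347656)
side b 0.49 [ 0.463 -0.3    0.006  0.192] 15 (43.955657958984375, 6.640782833099365)
```

View pics/s2.png

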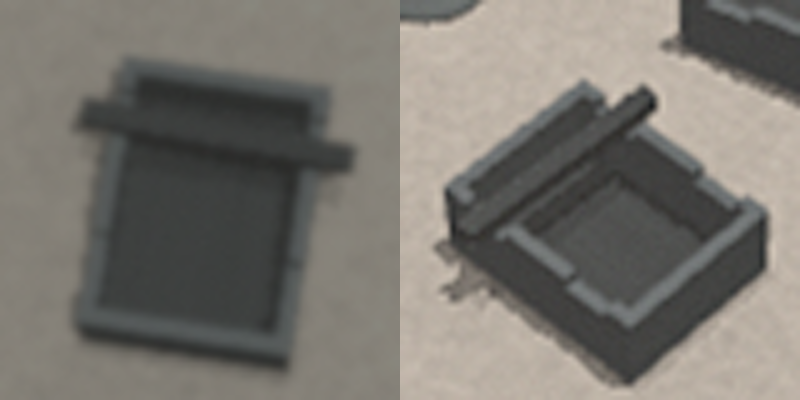

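The top crop shows the bar lying in the upper (+x) notch pair, from (80,112) to (355,158), with nearly even overhang; the side crop shows it down on the notch floor. Next is the second short bar.

Call:
carry_out:
  commands:
    - [0.47,[0,0,27],[0,0,0]]
    - [0.47,[0,0,27],[0,0,0]]
    - [0.47,[0,0,12],[0,0,0]]
    - [0.47,[0,0,7],[0,0,0]]
    - [0.47,[0,0,0],[0,0,0]]
    - [1,[0,0,0],[0,0,0]]
    - [1,[0,0,0],[0,0,0]]
    - [1,[0,0,0],[0,0,0]]
    - [1,[0,0,0],[0,0,0]]
    - [1,[0,0,0],[0,0,0]]

```text
time_s: 12.05
ee_pos: [0.462, -0.2988, 0.0025]
eef_rot: [3.141, -0.0, 0.192]
force: [-0.4, -0.6, 1.5]
grip_width: 0.0114
grip_force: 30.0
```

Call:
carry_out:
  commands:
    - [1,[0,0,-46],[0,0,0]]
    - [1,[0,0,-46],[0,0,0]]
    - [1,[0,0,-46],[0,0,0]]
    - [1,[22,-49,0],[0,0,-0.15]]
    - [1,[29,-45,0],[0,0,-0.16]]
    - [1,[36,-40,0],[0,0,-0.15]]
    - [1,[42,-35,0],[0,0,-0.15]]
    - [1,[46,-28,0],[0,0,-0.15]]
    - [1,[50,-21,0],[0,0,-0.16]]
    - [1,[52,-12,0],[0,0,-0.15]]

```text
time_s: 13.3
ee_pos: [0.547, 0.0706, 0.1404]
eef_rot: [-3.141, 0.0, 1.267]
force: [-0.2, 0.0, -1.9]
grip_width: 0.0118
grip_force: 30.0
```

Call:
carry_out:
  commands:
    - [1,[56,-5,1],[0,0,-0.15]]
    - [1,[0,0,35],[0,0,0]]
    - [1,[0,0,30],[0,0,0]]
    - [1,[0,0,14],[0,0,0]]
    - [1,[0,0,0],[0,0,0]]
    - [1,[0,0,0],[0,0,0]]

```text
time_s: 14.05
ee_pos: [0.5599, 0.1236, 0.0617]
eef_rot: [3.14, -0.001, 1.412]
force: [0.3, 0.6, -0.1]
grip_width: 0.0117
grip_force: 30.0
```

Call:
carry_out:
  commands:
    - [1,[0,-4,6],[0,0,0]]
    - [1,[0,0,6],[0,0,0]]
    - [1,[0,0,4],[0,0,0]]
    - [1,[0,0,2],[0,0,0]]
    - [1,[0,0,0],[0,0,0]]
    - [1,[0,0,0],[0,0,0]]

```text
time_s: 14.8
ee_pos: [0.5554, 0.1242, 0.0426]
eef_rot: [3.141, -0.0, 1.412]
force: [-1.3, -0.1, 0.4]
grip_width: 0.0116
grip_force: 30.0
```

Call:
carry_out:
  commands:
    - [1,[0,0,1],[0,0,0]]
    - [1,[0,0,0],[0,0,0]]
    - [0.84,[0,0,0],[0,0,0]]
    - [0.8,[0,0,0],[0,0,0]]
    - [0.79,[0,0,0],[0,0,0]]
    - [0.79,[0,0,-10],[0,0,0]]
    - [0.79,[0,0,-30],[0,0,0]]
    - [0.6,[0,0,-50],[0,0,0]]
    - [0.5,[0,0,0],[0,0,0]]

```text
time_s: 15.92
ee_pos: [0.5571, 0.1245, 0.1359]
eef_rot: [3.135, -0.002, 1.412]
force: [-0.6, 0.1, 0.1]
grip_width: 0.0363
grip_force: 0.0
```

```bash
python3 - <<'E'
from plan import *
b=(.5056,.304)
plan((*b,.13,.058,.47),(*b,.012,.058,.47,4),(*b,.0025,.058,.47,2),tmax=60)
s=slot("big",32)
plan((*b,.15,.058,1),(*s,.15,.1+np.pi/2,1),(*s,.07,.1+np.pi/2,1),tmax=55,start=(np.array([*b,.0025]),.058))
E
```

```text
[[0.47, [21, -10, 1], [0, 0, 0.17]], [0.47, [19, -13, 1], [0, 0, 0.17]], [0.47, [17, -16, 1], [0, 0, 0.17]], [0.47, [14, -19, 1], [0, 0, 0.17]], [0.47, [10, -21, 0], [0, 0, 0.17]], [0.47, [6, -23, 1], [0, 0, 0.17]], [0.47, [3, -23, 0], [0, 0, 0.16]], [0.47, [-2, -23, 1], [0, 0, 0.17]], [0.47, [0, 0, 29], [0, 0, 0.0]], [0.47, [0, 0, 30], [0, 0, 0.0]]]
[[0.47, [0, 0, 29], [0, 0, 0.0]], [0.47, [0, 0, 30], [0, 0, 0.0]], [0.47, [0, 0, 5], [0, 0, 0.0]], [0.47, [0, 0, 4], [0, 0, 0.0]]]
end [0.5052 0.3037 0.0029] 0.0619
[[1, [0, 0, -49], [0, 0, 0.0]], [1, [0, 0, -49], [0, 0, 0.0]], [1, [0, 0, -49], [0, 0, 0.0]], [1, [9, 43, 0], [0, 0, -0.16]], [1, [2, 44, 0], [0, 0, -0.16]], [1, [-5, 43, 0], [0, 0, -0.16]], [1, [-12, 42, 0], [0, 0, -0.17]], [1, [-19, 40, 0], [0, 0, -0.16]], [1, [-25, 36, 0], [0, 0, -0.16]], [1, [-30, 32, 0], [0, 0, -0.16]]]
[[1, [-35, 27, 0], [0, 0, -0.16]], [1, [-38, 21, 0], [0, 0, -0.16]], [1, [-41, 14, 0], [0, 0, -0.16]], [1, [0, 0, 40], [0, 0, 0.0]], [1, [0, 0, 40], [0, 0, 0.0]]]
end [ 0.6212 -0.1183  0.0695] 1.668
```

Call:
carry_out:
  commands:
    - [0.47,[21,-10,1],[0,0,0.17]]
    - [0.47,[19,-13,1],[0,0,0.17]]
    - [0.47,[17,-16,1],[0,0,0.17]]
    - [0.47,[14,-19,1],[0,0,0.17]]
    - [0.47,[10,-21,0],[0,0,0.17]]
    - [0.47,[6,-23,1],[0,0,0.17]]
    - [0.47,[3,-23,0],[0,0,0.16]]
    - [0.47,[-2,-23,1],[0,0,0.17]]
    - [0.47,[0,0,29],[0,0,0]]
    - [0.47,[0,0,30],[0,0,0]]

```text
time_s: 17.18
ee_pos: [0.5032, 0.3036, 0.0655]
eef_rot: [-3.142, -0.0, 0.062]
force: [-0.1, 1.3, -0.5]
grip_width: 0.05
grip_force: 0.0
```

Call:
carry_out:
  commands:
    - [0.47,[0,0,29],[0,0,0]]
    - [0.47,[0,0,20],[0,0,0]]
    - [0.47,[0,0,5],[0,0,0]]
    - [0.47,[0,0,0],[0,0,0]]

```text
time_s: 17.68
ee_pos: [0.5037, 0.3035, 0.0129]
eef_rot: [-3.141, -0.0, 0.062]
force: [-0.5, -0.6, 0.8]
grip_width: 0.0496
grip_force: 0.0
```

Call:
carry_out:
  commands:
    - [0.47,[2,0,6],[0,0,0]]
    - [0.47,[0,0,4],[0,0,0]]
    - [0.47,[0,0,0],[0,0,0]]
    - [1,[0,0,0],[0,0,0]]
    - [1,[0,0,0],[0,0,0]]
    - [1,[0,0,0],[0,0,0]]
    - [1,[0,0,0],[0,0,0]]
    - [1,[0,0,0],[0,0,0]]
  squeeze: 35

```text
time_s: 18.68
ee_pos: [0.5055, 0.3035, 0.0025]
eef_rot: [3.142, -0.0, 0.062]
force: [0.1, -1.0, 1.2]
grip_width: 0.0117
grip_force: 35.0
```

Call:
carry_out:
  commands:
    - [1,[0,0,-49],[0,0,0]]
    - [1,[0,0,-49],[0,0,0]]
    - [1,[0,0,-49],[0,0,0]]
    - [1,[9,43,0],[0,0,-0.16]]
    - [1,[2,44,0],[0,0,-0.16]]
    - [1,[-5,43,0],[0,0,-0.16]]
    - [1,[-12,42,0],[0,0,-0.17]]
    - [1,[-19,40,0],[0,0,-0.16]]
    - [1,[-25,36,0],[0,0,-0.16]]
    - [1,[-30,32,0],[0,0,-0.16]]

```text
time_s: 19.92
ee_pos: [0.5869, 0.0061, 0.1493]
eef_rot: [-3.141, 0.0, 1.197]
force: [0.3, 1.0, -1.8]
grip_width: 0.0114
grip_force: 35.0
```

Call:
carry_out:
  commands:
    - [1,[-35,27,0],[0,0,-0.16]]
    - [1,[-38,21,0],[0,0,-0.16]]
    - [1,[-41,14,0],[0,0,-0.16]]
    - [1,[0,0,40],[0,0,0]]
    - [1,[0,0,36],[0,0,0]]
    - [1,[0,0,0],[0,0,0]]
    - [1,[0,0,0],[0,0,0]]

```text
time_s: 20.8
ee_pos: [0.6234, -0.1184, 0.075]
eef_rot: [3.14, 0.001, 1.672]
force: [0.5, 0.1, -0.8]
grip_width: 0.0118
grip_force: 35.0
```

```bash
python3 - <<'E'
from plan import *
print(slot("big",32),slot("big",-32))
cs={n:ctrl.camera(n) for n in("top","side")}
for n,c in cs.items():
    for th,M,G in(("long_bar_a",LB,[("held",[.6212,-.1183,.0765,1.668])]),("short_bar_a",SB,[("far",[*slot("small",32),.046,1.416]),("near",[*slot("small",-32),.046,1.416])])):
      for r in ctrl.outline_of(th,n):
        h=hull(r["region"])
        for k,g in G:
            if np.linalg.norm(h.mean(0)-proj(c,g[:3])[0])<(20 if k=="held" else 10): print(n,k,round(r["score"],2),np.round(fitz(M,[(c,h)],g,True)[0],3),np.round(cv2.minAreaRect(h)[1]))
v=[]
for n,h in(("side",50),("side",60)):
    c=cs[n]; u=proj(c,[*(T["big"] if h==60 else T["small"])[:2],.045])[0].astype(int)
    v.append(cv2.resize(c["img"][u[1]-h:u[1]+h,u[0]-h:u[0]+h],(400,400),interpolation=cv2.INTER_CUBIC))
cv2.imwrite("pics/s3.png",np.hstack(v))
E
```

```text
[ 0.62095571 -0.11816457] [ 0.55724429 -0.12423543]
top far 0.83 [0.621 0.111 0.046 1.408] [55.  7.]
top near 0.75 [0.556 0.123 0.046 1.419] [56.  7.]
side held 0.55 [ 0.622 -0.072  0.076  1.696] [ 7. 32.]
side far 0.78 [0.62  0.107 0.046 1.408] [ 9. 49.]
side near 0.76 [0.555 0.122 0.046 1.42 ] [ 6. 49.]
```

View pics/s3.png

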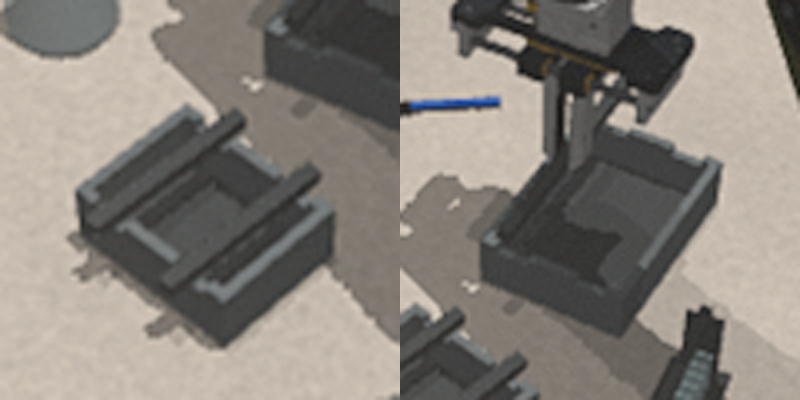

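The left crop shows both short bars lying in their notches with even overhang. The right crop shows the long bar held above the far notch pair of the big trough. Lowering it now.

Call:
carry_out:
  commands:
    - [1,[0,-3,12],[0,0,0]]
    - [1,[0,0,10],[0,0,0]]
    - [1,[0,0,6],[0,0,0]]
    - [1,[0,0,3],[0,0,0]]
    - [1,[0,0,1],[0,0,0]]
    - [1,[0,0,0],[0,0,0]]

```text
time_s: 21.85
ee_pos: [0.6196, -0.1186, 0.0424]
eef_rot: [-3.141, -0.0, 1.672]
force: [-7.0, 1.5, 8.5]
grip_width: 0.0116
grip_force: 35.0
```

```bash
python3 - <<'E'
from plan import *
o=ctrl.get_obs(); print(o["force"],o["moment"],o["eef_rot"])
v=[]
for n,h in(("side",45),("top",30)):
    c=ctrl.camera(n); u=proj(c,[*T["big"][:2],.045])[0].astype(int)
    if n=="top": u-=[0,15]
    v.append(cv2.resize(c["img"][u[1]-h:u[1]+h,u[0]-h:u[0]+h],(400,400),interpolation=cv2.INTER_CUBIC))
cv2.imwrite("pics/s4.png",np.hstack(v))
E
```

```text
[-7.02811173  1.48499388  8.4507601 ] [ 0.26318487  1.32616375 -0.02765194] [-3.14126583e+00 -1.80642566e-05  1.67186309e+00]
```

View pics/s4.png

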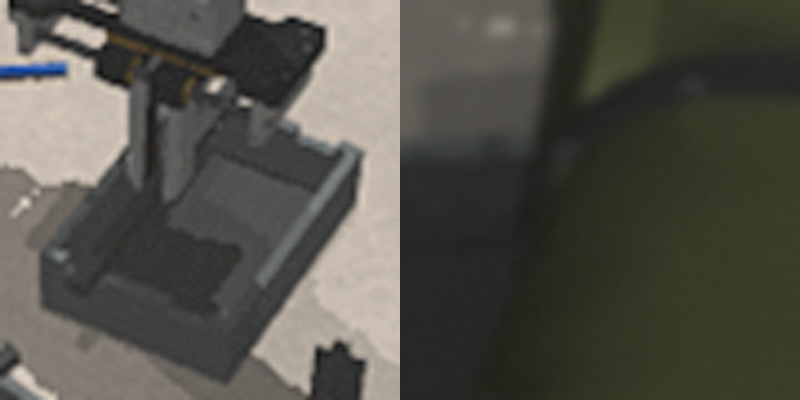

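Call:
carry_out:
  commands:
    - [0.84,[0,0,0],[0,0,0]]
    - [0.81,[0,0,0],[0,0,0]]
    - [0.79,[0,0,0],[0,0,0]]
    - [0.79,[0,0,-5],[0,0,0]]
    - [0.79,[0,0,-10],[0,0,0]]

```text
time_s: 22.58
ee_pos: [0.6196, -0.1187, 0.0568]
eef_rot: [-3.141, -0.0, 1.672]
force: [-1.1, -0.2, 1.1]
grip_width: 0.0198
grip_force: 0.0
```

Next I head for long bar b, going over the jar with height to spare.

```bash
python3 - <<'E'
from plan import *
b=(.4332,.3976)
st=(np.array([.6200,-.1187,.0570]),1.672)
e=plan((.62,-.1187,.14,1.672,.7),(*b,.14,.004,.47),(*b,.012,.004,.47),start=st,tmax=60)
s=slot("big",-32)
plan((*b,.15,.004,1),(*s,.15,.1+np.pi/2,1),(*s,.075,.1+np.pi/2,1),tmax=55,start=(np.array([*b,.0025]),.004))
E
```

```text
[[0.7, [0, 0, -42], [0, 0, 0.0]], [0.7, [0, 0, -41], [0, 0, 0.0]], [0.47, [53, -13, 0], [0, 0, 0.17]], [0.47, [50, -22, 0], [0, 0, 0.16]], [0.47, [46, -30, 0], [0, 0, 0.17]], [0.47, [40, -37, 0], [0, 0, 0.17]], [0.47, [34, -44, 0], [0, 0, 0.16]], [0.47, [26, -48, 0], [0, 0, 0.17]], [0.47, [17, -52, 0], [0, 0, 0.17]], [0.47, [9, -55, 0], [0, 0, 0.16]]]
[[0.47, [0, -55, 0], [0, 0, 0.17]], [0.47, [-10, -54, 0], [0, 0, 0.17]], [0.47, [0, 0, 43], [0, 0, 0.0]], [0.47, [0, 0, 43], [0, 0, 0.0]], [0.47, [0, 0, 42], [0, 0, 0.0]]]
end [0.4334 0.3978 0.012 ] 0.002
[[1, [0, 0, -49], [0, 0, 0.0]], [1, [0, 0, -49], [0, 0, 0.0]], [1, [0, 0, -49], [0, 0, 0.0]], [1, [12, 52, 0], [0, 0, -0.17]], [1, [3, 54, 0], [0, 0, -0.16]], [1, [-5, 53, 0], [0, 0, -0.17]], [1, [-14, 52, 0], [0, 0, -0.17]], [1, [-23, 48, 0], [0, 0, -0.16]], [1, [-30, 44, 0], [0, 0, -0.17]], [1, [-38, 39, 0], [0, 0, -0.17]]]
[[1, [-43, 32, 0], [0, 0, -0.16]], [1, [-48, 24, 0], [0, 0, -0.17]], [1, [-51, 16, 0], [0, 0, -0.17]], [1, [0, 0, 37], [0, 0, 0.0]], [1, [0, 0, 38], [0, 0, 0.0]]]
end [ 0.5577 -0.1239  0.0745] 1.674
```

Call:
carry_out:
  commands:
    - [0.7,[0,0,-42],[0,0,0]]
    - [0.7,[0,0,-41],[0,0,0]]
    - [0.47,[53,-13,0],[0,0,0.17]]
    - [0.47,[50,-22,0],[0,0,0.16]]
    - [0.47,[46,-30,0],[0,0,0.17]]
    - [0.47,[40,-37,0],[0,0,0.17]]
    - [0.47,[34,-44,0],[0,0,0.16]]
    - [0.47,[26,-48,0],[0,0,0.17]]
    - [0.47,[17,-52,0],[0,0,0.17]]
    - [0.47,[9,-55,0],[0,0,0.16]]

```text
time_s: 23.82
ee_pos: [0.4701, 0.2962, 0.1405]
eef_rot: [-3.141, -0.001, 0.336]
force: [0.8, 0.1, 0.4]
grip_width: 0.0497
grip_force: 0.0
```

Call:
carry_out:
  commands:
    - [0.47,[0,-55,0],[0,0,0.17]]
    - [0.47,[-10,-54,0],[0,0,0.17]]
    - [0.47,[0,0,43],[0,0,0]]
    - [0.47,[0,0,43],[0,0,0]]
    - [0.47,[0,0,34],[0,0,0]]
    - [0.47,[0,0,0],[0,0,0]]

```text
time_s: 24.58
ee_pos: [0.4324, 0.3972, 0.0181]
eef_rot: [3.139, 0.003, 0.002]
force: [-0.3, 0.6, 0.1]
grip_width: 0.0499
grip_force: 0.0
```

```bash
python3 - <<'E'
from plan import *
cs={n:ctrl.camera(n) for n in("top","side")}
for n,c in cs.items():
      for r in ctrl.outline_of("long_bar_a",n):
        h=hull(r["region"])
        for k,g in [("placed",[*slot("big",32),.046,1.668]),("b",[.4332,.3976,.006,.004])]:
            if np.linalg.norm(h.mean(0)-proj(c,g[:3])[0])<15: print(n,k,round(r["score"],2),np.round(fitz(LB,[(c,h)],g,True)[0],3),np.round(cv2.minAreaRect(h)[1]))
v=[]
for n,h in(("side",45),("top",50)):
    c=cs[n]; u=proj(c,[*T["big"][:2],.045])[0].astype(int)
    v.append(cv2.resize(c["img"][u[1]-h:u[1]+h,u[0]-h:u[0]+h],(400,400),interpolation=cv2.INTER_CUBIC))
cv2.imwrite("pics/s5.png",np.hstack(v))
E
```

```text
top placed 0.88 [ 0.621 -0.119  0.046  1.668] [ 6. 90.]
side placed 0.62 [ 0.62  -0.116  0.046  1.675] [ 8. 61.]
```

View pics/s5.png

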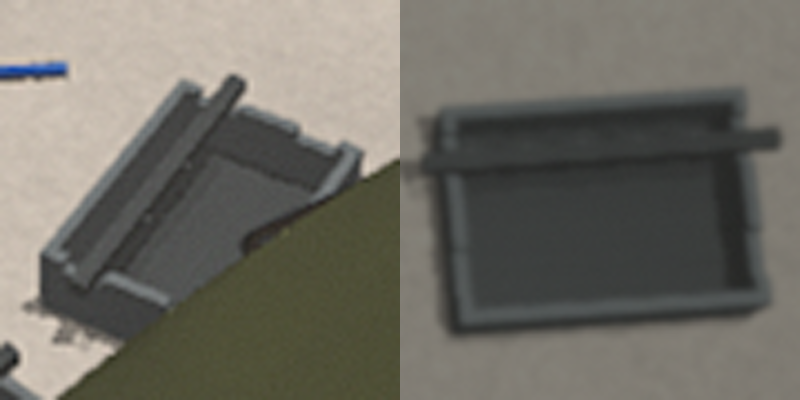

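The long bar lies well centred in the far notch pair of the big trough, from (420,162) to (780,138) in the top crop. Now I grasp long bar b.

Call:
carry_out:
  commands:
    - [0.47,[0,0,9],[0,0,0]]
    - [0.47,[0,0,6],[0,0,0]]
    - [0.47,[0,0,1],[0,0,0]]
    - [1,[0,0,0],[0,0,0]]
    - [1,[0,0,0],[0,0,0]]
    - [1,[0,0,0],[0,0,0]]
    - [1,[0,0,0],[0,0,0]]
    - [1,[0,0,0],[0,0,0]]

```text
time_s: 25.78
ee_pos: [0.4333, 0.3978, 0.0035]
eef_rot: [3.141, -0.0, 0.002]
force: [-1.3, -1.1, 0.6]
grip_width: 0.0116
grip_force: 35.0
```

Call:
carry_out:
  commands:
    - [1,[0,0,-49],[0,0,0]]
    - [1,[0,0,-49],[0,0,0]]
    - [1,[0,0,-49],[0,0,0]]
    - [1,[12,52,0],[0,0,-0.17]]
    - [1,[3,54,0],[0,0,-0.16]]
    - [1,[-5,53,0],[0,0,-0.17]]
    - [1,[-14,52,0],[0,0,-0.17]]
    - [1,[-23,48,0],[0,0,-0.16]]
    - [1,[-30,44,0],[0,0,-0.17]]
    - [1,[-38,39,0],[0,0,-0.17]]

```text
time_s: 27.02
ee_pos: [0.5194, 0.0307, 0.1503]
eef_rot: [-3.141, -0.0, 1.177]
force: [0.4, -0.0, -2.1]
grip_width: 0.0115
grip_force: 35.0
```

Call:
carry_out:
  commands:
    - [1,[-43,32,0],[0,0,-0.16]]
    - [1,[-48,24,0],[0,0,-0.17]]
    - [1,[-51,16,0],[0,0,-0.17]]
    - [1,[0,0,37],[0,0,0]]
    - [1,[0,0,38],[0,0,0]]
    - [1,[0,0,0],[0,0,0]]
    - [1,[0,0,0],[0,0,0]]

```text
time_s: 27.9
ee_pos: [0.5572, -0.124, 0.0769]
eef_rot: [3.14, 0.001, 1.672]
force: [-1.2, -0.8, -2.2]
grip_width: 0.0117
grip_force: 35.0
```

Call:
carry_out:
  commands:
    - [1,[0,0,12],[0,0,0]]
    - [1,[0,0,10],[0,0,0]]
    - [1,[0,0,6],[0,0,0]]
    - [1,[0,0,3],[0,0,0]]
    - [1,[0,0,1],[0,0,0]]
    - [1,[0,0,0],[0,0,0]]

```text
time_s: 28.65
ee_pos: [0.5567, -0.124, 0.0436]
eef_rot: [3.141, 0.0, 1.672]
force: [0.3, -0.5, -2.5]
grip_width: 0.0115
grip_force: 35.0
```

Call:
carry_out:
  commands:
    - [1,[0,0,1],[0,0,0]]
    - [1,[0,0,0],[0,0,0]]
    - [0.84,[0,0,0],[0,0,0]]
    - [0.81,[0,0,0],[0,0,0]]
    - [0.79,[0,0,0],[0,0,0]]
    - [0.79,[0,0,-5],[0,0,0]]
    - [0.79,[0,0,-10],[0,0,0]]

```text
time_s: 29.52
ee_pos: [0.5564, -0.1239, 0.0578]
eef_rot: [-3.141, -0.0, 1.672]
force: [0.1, -0.4, 0.3]
grip_width: 0.0197
grip_force: 0.0
```

```bash
python3 - <<'E'
from plan import *
st=(np.array([.5567,-.124,.0576]),1.672)
r=(.4345,.0093)
e=plan((.5567,-.124,.16,1.672,.7),(.42,.20,.16,1.672,.47),start=st,tmax=60)
E
```

```text
[[0.7, [0, 0, -51], [0, 0, 0.0]], [0.7, [0, 0, -51], [0, 0, 0.0]], [0.47, [56, -17, 0], [0, 0, 0.0]], [0.47, [56, -17, 0], [0, 0, 0.0]], [0.47, [56, -17, 0], [0, 0, 0.0]], [0.47, [56, -17, 0], [0, 0, 0.0]], [0.47, [56, -18, 0], [0, 0, 0.0]], [0.47, [56, -17, 0], [0, 0, 0.0]]]
end [0.4203 0.1999 0.1596] 1.672
```

Call:
carry_out:
  commands:
    - [0.7,[0,0,-51],[0,0,0]]
    - [0.7,[0,0,-51],[0,0,0]]
    - [0.6,[-20,-50,0],[0,0,0]]
    - [0.6,[-30,-50,0],[0,0,0]]
    - [0.55,[-40,-40,0],[0,0,0]]
    - [0.55,[-40,-30,0],[0,0,0]]
    - [0.55,[-40,0,0],[0,0,0]]
    - [0.55,[0,0,0],[0,0,0]]

```text
time_s: 30.52
ee_pos: [0.4042, -0.3122, 0.16]
eef_rot: [3.141, 0.001, 1.669]
force: [0.1, -0.3, -0.1]
grip_width: 0.0421
grip_force: 0.0
```

```bash
python3 - <<'E'
from plan import *
o=ctrl.get_obs();print(o["ee_pos"],o["eef_rot"])
cs={n:ctrl.camera(n) for n in("top","side")}
L=[("long_bar_a",LB,True,[("far",[*slot("big",32),.046,1.668]),("near",[*slot("big",-32),.046,1.668])]),
("slide_rack",RK,False,[("rack",[.4345,.0093,0,1.796])]),("big_trough",BT,False,[("trough",[.5891,-.1212,0,.1])])]
for th,M,bar,G in L:
  for k,g in G:
    obs=[]
    for n,c in cs.items():
      for r in ctrl.outline_of(th,n):
        h=hull(r["region"])
        if np.linalg.norm(h.mean(0)-proj(c,np.array(g[:3])+M.mean(0))[0])<12: obs.append((c,h)); print(n,k,round(r["score"],2),np.round(fitz(M,obs[-1:],g,bar)[0],3)); break
    if len(obs)==2: print("both",k,np.round(fitz(M,obs,g,bar)[0],4))
# handle of the rack: drawn where the fit puts it
p=np.array([.4345,.0093,0,1.796]); v=[]
for n,h in(("side",40),("top",25)):
    c=cs[n]; u=proj(c,[.4345,.0093,.05])[0].astype(int); k=400/(2*h)
    im=cv2.resize(c["img"][u[1]-h:u[1]+h,u[0]-h:u[0]+h],(400,400),interpolation=cv2.INTER_CUBIC)
    q=(proj(c,box(-57,57,0,0,80,80)@rz(p[3]).T+p[:3])[[0,-1]]-u+h+.5)*k
    cv2.line(im,tuple(int(v) for v in q[0]),tuple(int(v) for v in q[1]),(0,255,255),1); v.append(im)
cv2.imwrite("pics/s6.png",np.hstack(v))
E
```

```text
[ 0.40420776 -0.31215655  0.16004188] [3.14104893e+00 7.40783607e-04 1.66911114e+00]
top far 0.63 [ 0.621 -0.119  0.046  1.662]
side far 0.85 [ 0.621 -0.122  0.046  1.668]
both far [ 0.6204 -0.1198  0.046   1.6653]
side near 0.73 [ 0.558 -0.13   0.046  1.675]
top rack 0.91 [0.434 0.011 0.    1.778]
side rack 0.55 [0.434 0.008 0.    1.808]
both rack [0.434  0.0098 0.     1.7941]
top trough 0.77 [ 0.594 -0.123  0.     0.151]
side trough 0.71 [ 0.588 -0.121  0.     0.091]
both trough [ 0.5918 -0.1224  0.      0.1356]
```

View pics/s6.png

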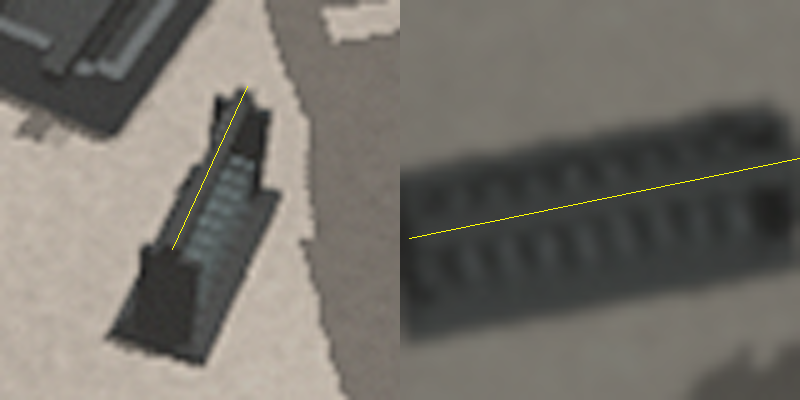

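The yellow line runs along the rack's handle in both crops, from (172,248) to (247,87) in the side view, so the fit is right. Now the rack grasp.

```bash
python3 - <<'E'
from plan import *
r=(.434,.0098)
plan((*r,.16,1.792,.47),(*r,.09,1.792,.47),tmax=55)
# near bar check, crop of big trough
cs={n:ctrl.camera(n) for n in("top","side")}; v=[]
for n,h in(("side",45),("top",50)):
    c=cs[n]; u=proj(c,[*T["big"][:2],.045])[0].astype(int)
    v.append(cv2.resize(c["img"][u[1]-h:u[1]+h,u[0]-h:u[0]+h],(400,400),interpolation=cv2.INTER_CUBIC))
cv2.imwrite("pics/s7.png",np.hstack(v))
E
```

```text
[[0.47, [53, 10, 0], [0, 0, -0.02]], [0.47, [52, 11, 0], [0, 0, -0.02]], [0.47, [52, 12, 0], [0, 0, -0.02]], [0.47, [52, 14, 0], [0, 0, -0.02]], [0.47, [51, 15, 0], [0, 0, -0.02]], [0.47, [51, 15, 0], [0, 0, -0.02]], [0.47, [0, 0, 35], [0, 0, 0.0]], [0.47, [0, 0, 35], [0, 0, 0.0]]]
end [0.4339 0.0094 0.0896] 1.7924
```

View pics/s7.png

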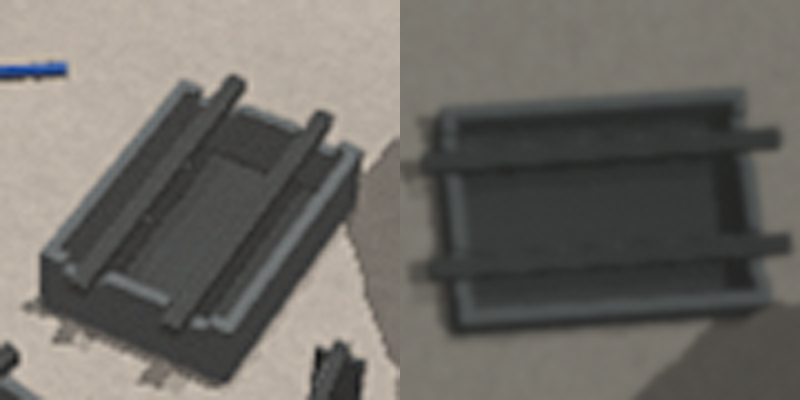

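Both long bars lie in their notches: the near one from (425,268) to (790,242), the far one from (420,162) to (780,138), with even overhang on both sides.

Call:
carry_out:
  commands:
    - [0.47,[53,10,0],[0,0,-0.02]]
    - [0.47,[52,11,0],[0,0,-0.02]]
    - [0.47,[52,12,0],[0,0,-0.02]]
    - [0.47,[52,14,0],[0,0,-0.02]]
    - [0.47,[51,15,0],[0,0,-0.02]]
    - [0.47,[51,15,0],[0,0,-0.02]]
    - [0.47,[0,0,35],[0,0,0]]
    - [0.47,[0,0,30],[0,0,0]]
    - [0.47,[0,0,0],[0,0,0]]
    - [0.47,[0,0,0],[0,0,0]]
  squeeze: 50

```text
time_s: 32.38
ee_pos: [0.4345, 0.0089, 0.0955]
eef_rot: [3.14, 0.0, 1.792]
force: [0.1, -0.0, -0.2]
grip_width: 0.05
grip_force: 0.0
```

```bash
python3 - <<'E'
from plan import *
o=ctrl.get_obs();print(o["ee_pos"],o["eef_rot"])
c=ctrl.camera("side"); u=proj(c,[.434,.0098,.06])[0].astype(int); h=45
cv2.imwrite("pics/s8.png",cv2.resize(c["img"][u[1]-h:u[1]+h,u[0]-h:u[0]+h],(450,450),interpolation=cv2.INTER_CUBIC))
E
```

```text
[0.43451645 0.00889054 0.09554929] [3.14042521e+00 3.01019543e-04 1.79153459e+00]
```

View pics/s8.png

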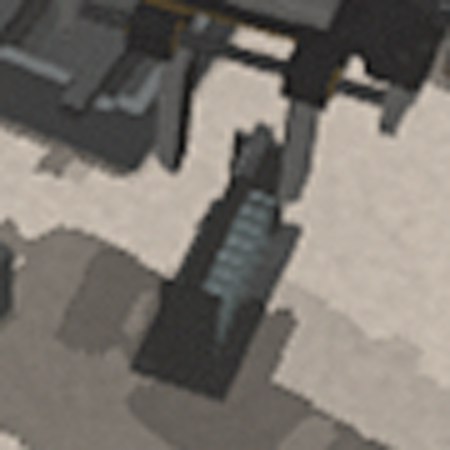

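The fingers stand either side of the handle, with tips at (175,165) and (292,195). Lowering and closing.

Call:
carry_out:
  commands:
    - [0.47,[0,0,15],[0,0,0]]
    - [0.47,[0,0,13],[0,0,0]]
    - [0.47,[0,0,8],[0,0,0]]
    - [0.47,[0,0,2],[0,0,0]]
    - [0.7,[0,0,0],[0,0,0]]
    - [1,[0,0,0],[0,0,0]]
    - [1,[0,0,0],[0,0,0]]
    - [1,[0,0,0],[0,0,0]]
    - [1,[0,0,0],[0,0,0]]
    - [1,[0,0,0],[0,0,0]]

```text
time_s: 33.67
ee_pos: [0.4339, 0.009, 0.0565]
eef_rot: [-3.142, 0.0, 1.792]
force: [-0.7, -0.3, 1.2]
grip_width: 0.0094
grip_force: 50.0
```

Call:
carry_out:
  commands:
    - [1,[0,0,-10],[0,0,0]]
    - [1,[0,0,-20],[0,0,0]]
    - [1,[0,0,0],[0,0,0]]

```text
time_s: 34.05
ee_pos: [0.4347, 0.009, 0.0877]
eef_rot: [3.139, 0.001, 1.792]
force: [-0.6, 0.5, -1.1]
grip_width: 0.0096
grip_force: 50.0
```

```bash
python3 - <<'E'
from plan import *
o=ctrl.get_obs(); x,y,z=o["ee_pos"]
for t in((.5891,-.1212),): plan((x,y,.175,1.792,1),(*t,.175,.1,1),(*t,.135,.1,1),tmax=45,rmax=.15)
E
```

```text
[[1, [0, 0, -44], [0, 0, 0.0]], [1, [0, 0, -43], [0, 0, 0.0]], [1, [-13, 10, 0], [0, 0, 0.14]], [1, [-12, 12, 0], [0, 0, 0.14]], [1, [-10, 14, 0], [0, 0, 0.14]], [1, [-8, 15, 0], [0, 0, 0.14]], [1, [-6, 16, 0], [0, 0, 0.14]], [1, [-4, 16, 0], [0, 0, 0.15]], [1, [-1, 17, 0], [0, 0, 0.14]], [1, [1, 17, 0], [0, 0, 0.14]]]
[[1, [3, 16, 0], [0, 0, 0.14]], [1, [6, 16, 0], [0, 0, 0.14]], [1, [8, 15, 0], [0, 0, 0.14]], [1, [9, 13, 0], [0, 0, 0.14]], [1, [1, 0, 40], [0, 0, 0.0]]]
end [ 0.5895 -0.1209  0.1347] 0.1018
```

Call:
carry_out:
  commands:
    - [1,[0,0,-44],[0,0,0]]
    - [1,[0,0,-43],[0,0,0]]
    - [1,[-13,10,0],[0,0,0.14]]
    - [1,[-12,12,0],[0,0,0.14]]
    - [1,[-10,14,0],[0,0,0.14]]
    - [1,[-8,15,0],[0,0,0.14]]
    - [1,[-6,16,0],[0,0,0.14]]
    - [1,[-4,16,0],[0,0,0.15]]
    - [1,[-1,17,0],[0,0,0.14]]
    - [1,[1,17,0],[0,0,0.14]]

```text
time_s: 35.3
ee_pos: [0.5377, -0.0782, 0.1726]
eef_rot: [-3.141, 0.001, 0.657]
force: [-1.0, 0.6, -1.8]
grip_width: 0.0095
grip_force: 50.0
```

Call:
carry_out:
  commands:
    - [1,[3,16,0],[0,0,0.14]]
    - [1,[6,16,0],[0,0,0.14]]
    - [1,[8,15,0],[0,0,0.14]]
    - [1,[9,13,0],[0,0,0.14]]
    - [1,[1,0,34],[0,0,0]]
    - [1,[0,0,0],[0,0,0]]
    - [1,[0,0,0],[0,0,0]]
    - [1,[0,0,0],[0,0,0]]

```text
time_s: 36.3
ee_pos: [0.5892, -0.1208, 0.1407]
eef_rot: [3.141, -0.002, 0.102]
force: [0.7, -1.0, -1.4]
grip_width: 0.0094
grip_force: 50.0
```

```bash
python3 - <<'E'
from plan import *
o=ctrl.get_obs();print(o["ee_pos"],o["eef_rot"],o["force"])
c=ctrl.camera("side"); z=o["ee_pos"][2]-.0565
p=[*o["ee_pos"][:2],z,o["eef_rot"][2]]
for r in ctrl.outline_of("slide_rack","side"):
    h=hull(r["region"]); print(r["score"],h.mean(0),proj(c,np.array(p[:3])+[0,0,.04]),np.round(fitz(RK,[(c,h)],p,False)[0],3))
im=cv2.resize(c["img"],None,fx=5,fy=5,interpolation=cv2.INTER_CUBIC)
b=RK[:8]@rz(p[3]).T+p[:3]; q=((proj(c,b)+.5)*5).astype(int)
for i in range(8):
    for j in range(i):
        if bin(i^j).count("1")==1: cv2.line(im,tuple(map(int,q[i])),tuple(map(int,q[j])),(0,255,255),1)
u=(proj(c,[*T["big"][:2],.06])[0]*5).astype(int); cv2.imwrite("pics/s9.png",im[u[1]-300:u[1]+250,u[0]-300:u[0]+300])
E
```

```text
[ 0.58915991 -0.12084814  0.1407108 ] [ 3.14099361e+00 -1.67780841e-03  1.02057301e-01] [ 0.66441293 -1.02935958 -1.40555731]
0.78 [328.5 161. ] [[328.11295299 156.85194845]] [ 0.588 -0.119  0.084  0.14 ]
0.65 [365.2353  339.11765] [[328.11295299 156.85194845]] [0.242 0.274 0.084 1.545]
```

View pics/s9.png

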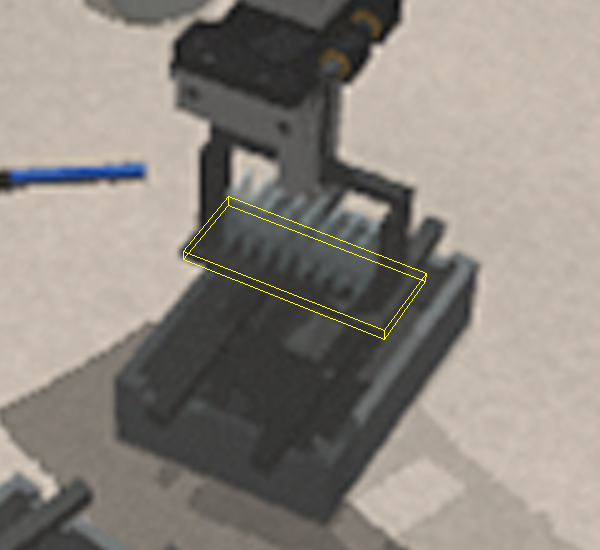

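The rack hangs level over the middle of the big trough; its base matches the predicted box, corners (183,255) and (425,275). Lowering it.

Call:
carry_out:
  commands:
    - [1,[0,0,12],[0,0,0]]
    - [1,[0,0,10],[0,0,0]]
    - [1,[0,0,5],[0,0,0]]
    - [1,[0,0,2],[0,0,0]]
    - [1,[0,0,1],[0,0,0]]
    - [1,[0,0,1],[0,0,0]]
    - [1,[0,0,0],[0,0,0]]
    - [1,[0,0,0],[0,0,0]]

```text
time_s: 37.4
ee_pos: [0.5888, -0.1209, 0.1086]
eef_rot: [3.142, -0.0, 0.102]
force: [-0.5, 1.0, -0.7]
grip_width: 0.0095
grip_force: 50.0
```

Call:
carry_out:
  commands:
    - [1,[0,0,1],[0,0,0]]
    - [1,[0,0,0],[0,0,0]]
    - [1,[0,0,0],[0,0,0]]

```text
time_s: 37.78
ee_pos: [0.589, -0.1208, 0.1084]
eef_rot: [3.141, -0.001, 0.102]
force: [-2.7, 1.1, 8.1]
grip_width: 0.0095
grip_force: 50.0
```

Contact with the bars shows as 8 N upward. Releasing and going up clear.

Call:
carry_out:
  commands:
    - [0.86,[0,0,0],[0,0,0]]
    - [0.8,[0,0,0],[0,0,0]]
    - [0.65,[0,0,0],[0,0,0]]
    - [0.6,[0,0,0],[0,0,0]]
    - [0.6,[0,0,-10],[0,0,0]]
    - [0.6,[0,0,-20],[0,0,0]]
    - [0.6,[0,0,-40],[0,0,0]]
    - [0.6,[-45,0,-10],[0,0,0]]
    - [0.6,[-50,0,0],[0,0,0]]
    - [0.6,[-50,0,0],[0,0,0]]

```text
time_s: 39.02
ee_pos: [0.4431, -0.1356, 0.1882]
eef_rot: [3.141, -0.001, 0.102]
force: [0.2, -0.3, -0.2]
grip_width: 0.0377
grip_force: 0.0
```

Call:
carry_out:
  commands:
    - [0.6,[-40,50,0],[0,0,0]]
    - [0.6,[0,50,0],[0,0,0]]
    - [0.6,[0,50,0],[0,0,0]]
    - [0.6,[0,50,0],[0,0,0]]
    - [0.6,[0,50,0],[0,0,0]]
    - [0.6,[0,0,0],[0,0,0]]
    - [0.6,[0,0,0],[0,0,0]]

```text
time_s: 39.9
ee_pos: [0.4309, -0.3866, 0.1877]
eef_rot: [-3.141, -0.0, 0.102]
force: [-0.6, 0.7, 0.5]
grip_width: 0.0378
grip_force: 0.0
```

```bash
python3 - <<'E'
from plan import *
cs={n:ctrl.camera(n) for n in("top","side")}
L=[("long_bar_a",LB,True,[("far",[*slot("big",32),.046,1.668]),("near",[*slot("big",-32),.046,1.668])]),
("short_bar_a",SB,True,[("sfar",[*slot("small",32),.046,1.416]),("snear",[*slot("small",-32),.046,1.416])]),
("slide_rack",RK,False,[("rack",[.589,-.121,.052,.1])])]
for th,M,bar,G in L:
  for k,g in G:
    for n,c in cs.items():
      for r in ctrl.outline_of(th,n):
        h=hull(r["region"])
        if np.linalg.norm(h.mean(0)-proj(c,np.array(g[:3])+M.mean(0))[0])<12: print(n,k,round(r["score"],2),np.round(fitz(M,[(c,h)],g,bar)[0],3)); break
v=[]
for n,h in(("side",75),("top",75)):
    c=cs[n]; u=proj(c,[.589,-.02,.045])[0].astype(int)
    v.append(cv2.resize(c["img"][u[1]-h:u[1]+h,u[0]-h:u[0]+h],(400,400),interpolation=cv2.INTER_CUBIC))
cv2.imwrite("pics/s10.png",np.hstack(v))
E
```

```text
top sfar 0.83 [0.621 0.112 0.046 1.412]
side sfar 0.69 [0.621 0.112 0.046 1.409]
top snear 0.78 [0.556 0.124 0.046 1.423]
side snear 0.67 [0.556 0.126 0.046 1.416]
top rack 0.79 [ 0.591 -0.121  0.052  0.096]
side rack 0.78 [ 0.587 -0.12   0.052  0.097]
```

View pics/s10.png

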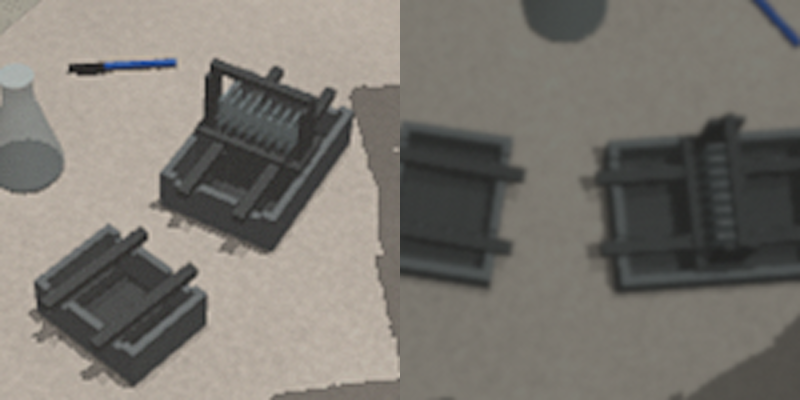

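The rack stands upright at about (0.589, -0.121) on the two long bars, around (255,110) in the side crop. All four bars are in their notches and the arm is clear. Handing in.

```bash
python3 -c "
from station import ctrl
print(ctrl.hand_in())"
```

```text
the job is handed in; nothing more can be done
None
```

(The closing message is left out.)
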